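# Gauge a row of coupling sleeves and fit the sound one to the coaxial line

### The job

Take the plug gauge and, working along the pallet from the robot's left to its right, feel its pin gently down into each of the three brass coupling sleeves where they stand: in the sound one it goes fully home to its collar, in a bad one it comes to rest on a shoulder part-way down and must not be forced. Put the gauge fully home in its stand again, then fit the sound sleeve upright over the coaxial line's spigot, gently down onto its flange, and leave the bad ones standing in their nests and everything else on the bench alone.

Things in the scene. Friction and masses are not known exactly. Their poses are not given: they have to be found in the camera images.
- gauge_grip (a point): the plug gauge, upright and loose in its stand at the start: this point is the middle of its handle, z up. Hexagonal aluminium handle 20 across flats, 59 long (29.5 above and below this point). Its flats face 30, 90 and 150 degrees (and opposite) from this frame's x axis about z. Whole gauge 96 high, about 0.13 kg
- gauge_tip (a point): centre of the flat end of the gauge's pin, 66 mm below gauge_grip on the same axis. The pin is steel, 18 dia x 30 long, with a small chamfer at its end; above it, below the handle, is a round collar 28 dia x 4 thick whose underside is 30 mm above this point
- stand_hole (a point): centre of the mouth of the gauge stand's round hole (19.5 dia, 36 deep) in the top of a fixed grey block 70 x 70 x 45 high; with the gauge home its collar rests on this top. z up
- nest1 (a point): centre of the floor of nest 1 (the left end as seen from the robot, +y) in the fixed aluminium pallet 96 x 264 x 14 high; the round nests are 41.5 dia, 5 deep, 80 apart in one row along the pallet's y; their floor is 9 mm above the bench. z up, x across the row (away from the robot)
- nest2 (a point): centre of the floor of nest 2 (the middle) in the fixed aluminium pallet 96 x 264 x 14 high; the round nests are 41.5 dia, 5 deep, 80 apart in one row along the pallet's y; their floor is 9 mm above the bench. z up, x across the row (away from the robot)
- nest3 (a point): centre of the floor of nest 3 (the right end as seen from the robot, -y) in the fixed aluminium pallet 96 x 264 x 14 high; the round nests are 41.5 dia, 5 deep, 80 apart in one row along the pallet's y; their floor is 9 mm above the bench. z up, x across the row (away from the robot)
- sleeve_a_mid (a point): one of three brass coupling sleeves that look alike from outside: this point is on its axis half-way up, 28 mm above its underside. It stands upright (z up), loose in a nest. Round body 34 dia, 56 high overall, with a foot flange 40 dia x 5 high at the bottom; about 0.29 kg. Bore open at top and bottom. Which nest holds the sound one changes from start to start
- sleeve_b_mid (a point): one of three brass coupling sleeves that look alike from outside: this point is on its axis half-way up, 28 mm above its underside. It stands upright (z up), loose in a nest. Round body 34 dia, 56 high overall, with a foot flange 40 dia x 5 high at the bottom; about 0.29 kg. Bore open at top and bottom. Which nest holds the sound one changes from start to start
- sleeve_c_mid (a point): one of three brass coupling sleeves that look alike from outside: this point is on its axis half-way up, 28 mm above its underside. It stands upright (z up), loose in a nest. Round body 34 dia, 56 high overall, with a foot flange 40 dia x 5 high at the bottom; about 0.29 kg. Bore open at top and bottom. Which nest holds the sound one changes from start to start
- sleeve_a: the same sleeve as sleeve_a_mid, origin at the centre of its underside. One sleeve of the three is bored 19.2 dia right through; the other two only for 16 deep from either end, with a shoulder there and a 13 dia hole between. Only the pin tells which is which
- sleeve_b: the same sleeve as sleeve_b_mid, origin at the centre of its underside. One sleeve of the three is bored 19.2 dia right through; the other two only for 16 deep from either end, with a shoulder there and a 13 dia hole between. Only the pin tells which is which
- sleeve_c: the same sleeve as sleeve_c_mid, origin at the centre of its underside. One sleeve of the three is bored 19.2 dia right through; the other two only for 16 deep from either end, with a shoulder there and a 13 dia hole between. Only the pin tells which is which
- gauge: the same plug gauge, origin at the end of its pin, z up the handle. Pin, collar and shoulder are hard metal: on meeting a stop the force leaps up within a fraction of a millimetre, so feel it down slowly (about 10 mm/s near a possible stop) and stop at a few newtons
- line_end: the fixed coaxial line end with line_seat, origin under the centre of its base, z up
- line_seat (a point): the coaxial line's end, fixed: a 90 x 90 x 12 base, a stub and a round steel flange 57 dia whose top is 34 above the bench. This point is the centre of the flange's top, on which a fitted sleeve's underside rests; the spigot, 18 dia x 30 high with a small chamfer at its top, stands up from it. z up
- phone: bystander, to be left alone: smartphone lying flat, 150 x 72 x 8; origin at the centre of its underside
- torque_wrench: bystander, to be left alone: blue-handled connector spanner lying flat, 175 long; origin at the centre of its underside
- dust_cap: bystander, to be left alone: black plastic cap, 28 dia, 13 high; origin at the centre of its underside
- barrel_adapter: bystander, to be left alone: steel hexagon-waisted adapter standing upright, 25 wide, 34 high; origin at the centre of its underside
- attenuator: bystander, to be left alone: black finned cylinder standing upright, 38 dia, 57 high; origin at the centre of its underside
- calliper: bystander, to be left alone: steel calliper lying flat, 200 long; origin at the centre of its underside
- screwdriver: bystander, to be left alone: screwdriver lying flat, 170 long; origin at the centre of its underside

How it is judged (in metres and radians):
On the way, in this order (a step that is already met when the one before it is completed fails the run):
1. the pin has been tried in the sleeve standing in nest 1, at the robot's left: home with the collar within 2.5 mm of its top, or resting on the shoulder 16 mm down with at least 1 N (horizontal distance between gauge_tip and nest1 below 0.004 m and (z of gauge_tip in the frame of nest1 below 0.0285 m or (z of gauge_tip in the frame of nest1 between 0.038 and 0.0425 m and (contact force between gauge and sleeve_a above 1 N or contact force between gauge and sleeve_b above 1 N or contact force between gauge and sleeve_c above 1 N)))), for 0.06 s.
2. the pin has been tried in the sleeve standing in nest 2, in the middle: home with the collar within 2.5 mm of its top, or resting on the shoulder 16 mm down with at least 1 N (horizontal distance between gauge_tip and nest2 below 0.004 m and (z of gauge_tip in the frame of nest2 below 0.0285 m or (z of gauge_tip in the frame of nest2 between 0.038 and 0.0425 m and (contact force between gauge and sleeve_a above 1 N or contact force between gauge and sleeve_b above 1 N or contact force between gauge and sleeve_c above 1 N)))), for 0.06 s.
3. the pin has been tried in the sleeve standing in nest 3, at the robot's right: home with the collar within 2.5 mm of its top, or resting on the shoulder 16 mm down with at least 1 N (horizontal distance between gauge_tip and nest3 below 0.004 m and (z of gauge_tip in the frame of nest3 below 0.0285 m or (z of gauge_tip in the frame of nest3 between 0.038 and 0.0425 m and (contact force between gauge and sleeve_a above 1 N or contact force between gauge and sleeve_b above 1 N or contact force between gauge and sleeve_c above 1 N)))), for 0.06 s.
At the end, for the whole second after the job is handed in: The sound sleeve stands upright and at rest on the line's spigot, its underside within 3 mm of the flange; the other two stand upright within 8 mm of where they began; the gauge stands in its stand, pin home to within 3 mm (((horizontal distance between sleeve_a and line_seat below 0.003 m and z of sleeve_a in the frame of line_seat below 0.003 m and angle between sleeve_a's own z axis and vertical below 0.08 rad and linear speed of sleeve_a below 0.02 m/s and distance of each of sleeve_b_mid, sleeve_c_mid from where it was at the start of the episode below 0.008 m and angle between each of sleeve_b, sleeve_c's own z axis and vertical below 0.1 rad) or (horizontal distance between sleeve_b and line_seat below 0.003 m and z of sleeve_b in the frame of line_seat below 0.003 m and angle between sleeve_b's own z axis and vertical below 0.08 rad and linear speed of sleeve_b below 0.02 m/s and distance of each of sleeve_a_mid, sleeve_c_mid from where it was at the start of the episode below 0.008 m and angle between each of sleeve_a, sleeve_c's own z axis and vertical below 0.1 rad) or (horizontal distance between sleeve_c and line_seat below 0.003 m and z of sleeve_c in the frame of line_seat below 0.003 m and angle between sleeve_c's own z axis and vertical below 0.08 rad and linear speed of sleeve_c below 0.02 m/s and distance of each of sleeve_a_mid, sleeve_b_mid from where it was at the start of the episode below 0.008 m and angle between each of sleeve_a, sleeve_b's own z axis and vertical below 0.1 rad)) and horizontal distance between gauge_tip and stand_hole below 0.003 m and z of gauge_tip in the frame of stand_hole below -0.027 m and angle between gauge's own z axis and vertical below 0.08 rad and linear speed of gauge below 0.02 m/s); the robot touches nothing.
It fails at once if the pin is forced: more than 50 N between gauge and a sleeve (contact force between gauge and sleeve_a above 50 N or contact force between gauge and sleeve_b above 50 N or contact force between gauge and sleeve_c above 50 N).
It fails at once if a sleeve is forced or dropped onto the line's end: more than 60 N between them (contact force between any of sleeve_a, sleeve_b, sleeve_c and line_end above 60 N).
It fails at once if a bystander is pushed more than 30 mm (distance of any of phone, torque_wrench, dust_cap, barrel_adapter, attenuator, calliper, screwdriver from where it was at the start of the episode above 0.03 m).
It also fails if it takes over 72 s, if anything falls off the work surface, if the arm or the gripper's body presses on something with over 40 N, if the wrist force passes 120 N, or if a joint passes its speed limit or range.

### The arm

A 6-joint arm with a two-finger parallel gripper is mounted at the origin on the work surface. World frame = base frame: x ahead of the robot, y to its left, z up, the work surface at z = 0. Lengths are in mm, angles in rad, forces in N, time in s.
With the tool pointing down it reaches from about 275 to 1000 mm from the base axis. Payload 8.4 kg.
Tool frame: the origin (TCP) lies on the mounting face of the last link; the fingertips stand 173 mm ahead of it and the grasp point (between the pads) lies 155 mm ahead of it; z points along the fingers, y is the direction in which the jaws open and shut (so a half turn about z gives the same grasp; the last joint's range is limited). The gripper opens to 85 mm and grips with 20 to 120 N. Pads are 22 mm wide; open, the fingers measure 114 mm over their backs; the gripper's body (76 mm by 85 mm) begins 54 mm behind the grasp point. The pads swing forward as they close: fully open they stand 13 mm farther back than shut.
Start: joints at [-1.135, 0.353, 1.633, -0, 1.155, -0.002], TCP at [264.967, -566.058, 404.681] pointing down, gripper open.
Joint ranges: [-2.63, 2.63], [-0.92, 2.1], [0.06, 2.66], [-1.3, 4.44], [0, 2.69], [-3.02, 3.02]. Speed limits (rad/s): [2.22, 2.22, 2.79, 3.14, 3.14, 3.14].

### API

Orientations are given as [roll, pitch, yaw] about the fixed x, y, z axes, in that order (R = Rz(yaw) Ry(pitch) Rx(roll)).
In Python, from rig import readout, imaging, ticket gives the robot as it stands.
- The arm moves only by the tool step_arm, never from a script. Its argument "deltas" is a list of rows, each an object with "translation": the shift along the tool's x, y, z in cm, a list of three; "rot": the turn, a rotation vector about the tool's x, y, z in rad, a list of three. In form: [{"translation": [x, y, z], "rot": [rx, ry, rz]}, ...]. A call has 1 to 8 rows; each row is the pose to reach, as a shift and turn from the pose commanded when the call began, along the tool's axes at that moment; what a row does not reach only later rows make up. A row lasts 1/8 s, in which the tool goes at most 62.5 mm and 10.7 degrees, less where a joint would pass 70% of its speed; a pose out of reach is approached as far as the arm can. A call with a gripper value outside its range is refused whole. "grip" is the closure in counts, from 0 (fully open) to 255 (shut), set as the call begins (left out, the last holds). The fingers move at their own pace and stop on an object; "squeeze" is the grip in N (left out, the last holds). Time passes only in rows, so rows that repeat a pose let the fingers close. It gives the time, the measured TCP pose, the force and the opening at its end, in the units of the state.
- readout.sense(): the state, without advancing time (a new reading comes with each control period).
- imaging.grab_frame(name): name is "side" or "top"; returns a dict with "image" (400x640x3 uint8, red, green, blue), "camera_matrix" (3x3 intrinsics, pixels), "world_to_cam" (4x4, takes a point from world to camera coordinates). Camera axes: x right, y up, looking along -z (the intrinsics and any distortion apply to the point x, -y, -z); pixel columns grow to the right and rows downward; lengths in mm; the calibration is good to about 2 mm. A picture is of the moment at which its call begins. There is no depth.
- ticket.sign_off(): hands the job in, once; it reports no verdict.
The state is a dict: "clock": time; "qpos": joint angles; "qvel": joint speeds; "joint_efforts": joint torques, N m; "eef_pos": TCP position; "tcp_rot": TCP orientation; "contact_force": force on the tool from outside, world axes, zero at the start; "wrist_torque": the same for the moment, N m; "opening": opening from 0.0 (shut) to 1.0 (fully open).
Only numpy, scipy, OpenCV 4.12 (cv2) and the standard library are available. Lean on these libraries where they do the work, as an engineer would, in place of code of your own. Each camera call takes 0.05 s, during which the arm holds its last target.

## Working session

There is one attempt and no reset: what is moved stays moved. The work goes in short steps, Python scripts to look and compute and a tool call to move; the robot and the scene stay as the last step left them, time stands still between calls to the robot, and variables do not carry over. Pictures are saved under pics/ and viewed, and the job is handed in when it is done.

Besides the shell and the picture viewer there is one more tool, called as name(argument=value, ...), one argument or row to a line, values as JSON. step_arm: Moves the arm, as the interface text tells. Its arguments: {"type":"object","properties":{"deltas":{"type":"array","items":{"type":"object","properties":{"translation":{"type":"array","items":{"type":"number"}},"rot":{"type":"array","items":{"type":"number"}}}}},"grip":{"type":"number"},"squeeze":{"type":"number"}},"required":["deltas"]}

```bash
ls; mkdir -p pics; python3 - <<'E'
from rig import readout, imaging
import cv2
print(readout.sense())
for n in("side","top"):
    f=imaging.grab_frame(n); print(n,f["camera_matrix"],f["world_to_cam"],f.keys())
    cv2.imwrite(f"pics/{n}0.png",f["image"][:,:,::-1])
E
```

```text
pics
{'clock': 0.0, 'qpos': array([-1.13539339e+00,  3.53697008e-01,  1.63415972e+00,  4.57869826e-05,
        1.15519301e+00, -2.42511832e-03]), 'qvel': array([ 0.00125744, -0.00012379,  0.00063107, -0.0010478 , -0.00122907,
       -0.00018586]), 'joint_efforts': array([ 1.29313339e-03, -6.05251694e+01, -3.42064869e+01,  5.23353879e-05,
        9.59328900e-03,  5.79779766e-06]), 'eef_pos': array([ 264.87456753, -565.8331674 ,  403.92003667]), 'tcp_rot': array([-3.14013567e+00, -4.53957683e-05,  4.37809502e-01]), 'contact_force': array([-1.29395130e-01,  2.30489220e-01, -5.18774107e-05]), 'wrist_torque': array([0.0256349 , 0.01906374, 0.01603421]), 'opening': 0.998607932259859}
side [[363.29948113   0.         323.80511988]
 [  0.         363.29948113 201.51576598]
 [  0.           0.           1.        ]] [[-9.46962848e-01 -3.21303453e-01  5.04543360e-03  5.80540098e+02]
 [ 1.87350865e-01 -5.39278024e-01  8.21023061e-01 -1.78995658e+02]
 [-2.61076653e-01  7.78423602e-01  5.70872733e-01 -1.03151730e+03]
 [ 0.00000000e+00  0.00000000e+00  0.00000000e+00  1.00000000e+00]] dict_keys(['image', 'camera_matrix', 'world_to_cam'])
top [[443.28559983   0.         321.16222173]
 [  0.         443.28559983 201.43372659]
 [  0.           0.           1.        ]] [[ 2.01390697e-02 -9.99797016e-01 -5.86663090e-04 -2.27107328e+01]
 [ 9.85489335e-01  1.97519456e-02  1.68584196e-01 -6.11911027e+02]
 [-1.68538388e-01 -3.97327910e-03  9.85687083e-01 -1.19812089e+03]
 [ 0.00000000e+00  0.00000000e+00  0.00000000e+00  1.00000000e+00]] dict_keys(['image', 'camera_matrix', 'world_to_cam'])
```

View pics/side0.png

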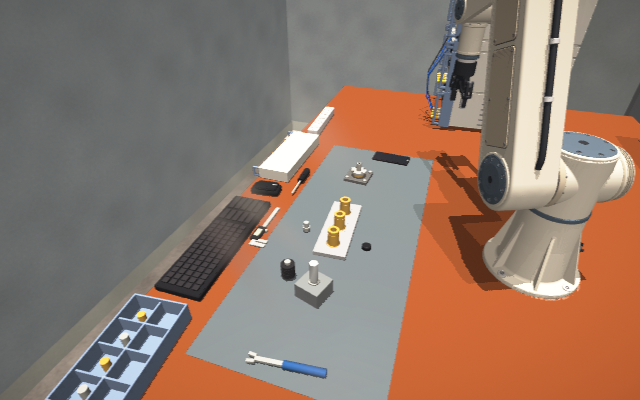

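View pics/top0.png

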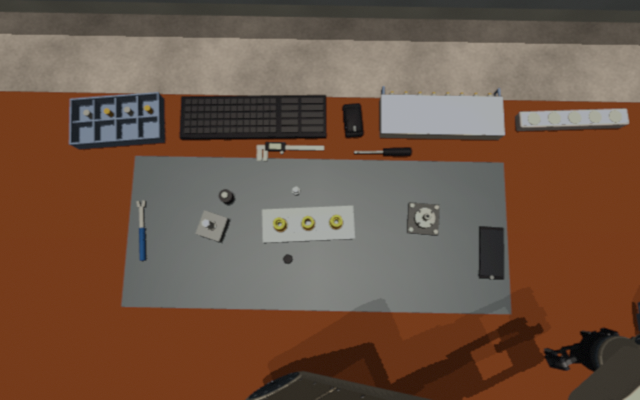

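```bash
python3 - <<'E'
import cv2
t=cv2.imread("pics/top0.png"); s=cv2.imread("pics/side0.png")
a=cv2.resize(t[180:270,190:370],None,fx=4.4,fy=4.4,interpolation=cv2.INTER_CUBIC);cv2.imwrite("pics/tc.png",a)
a=cv2.resize(s[150:310,270:410],None,fx=3.7,fy=3.7,interpolation=cv2.INTER_CUBIC);cv2.imwrite("pics/sc.png",a)
a=cv2.resize(t[195:245,395:455],None,fx=8,fy=8,interpolation=cv2.INTER_CUBIC);cv2.imwrite("pics/tl.png",a)
E
```

```text
(no output)
```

View pics/tc.png

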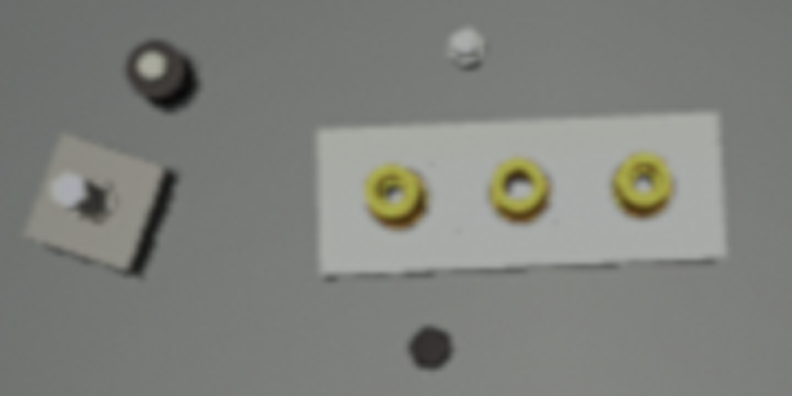

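View pics/sc.png

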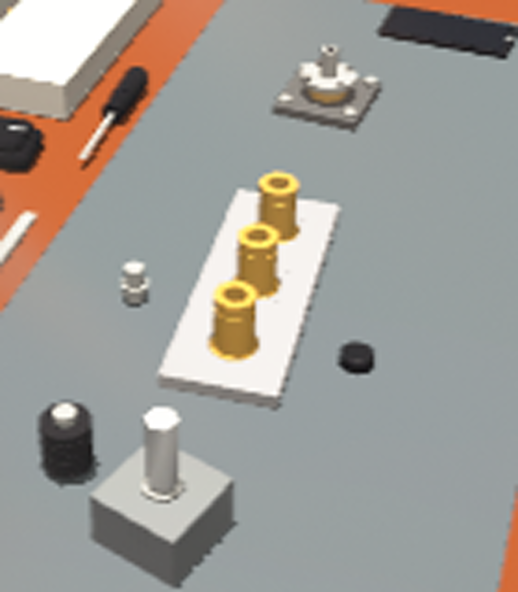

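View pics/tl.png

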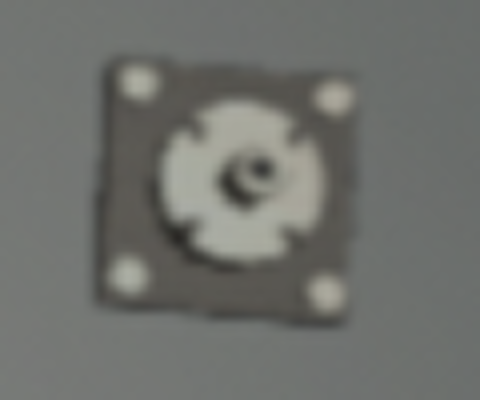

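```bash
cat > h.py <<'E'
import numpy as np, cv2
from rig import readout, imaging
K=8
def load(n):
    f=imaging.grab_frame(n); return f["image"],f["camera_matrix"],f["world_to_cam"]
def ray(M,W,uv,z):
    uv=np.atleast_2d(np.asarray(uv,float)); R=W[:3,:3];t=W[:3,3]; C=-R.T@t
    d=np.linalg.inv(M)@np.vstack([uv.T,np.ones(len(uv))]); d[1]*=-1;d[2]*=-1
    d=(R.T@d).T; return C+d*((z-C[2])/d[:,2])[:,None]
def proj(M,W,P):
    P=np.atleast_2d(P); c=(W[:3,:3]@P.T).T+W[:3,3]; c=c*[1,-1,-1]; q=(M@c.T).T; return q[:,:2]/q[:,2:]
def up(img,r0,r1,c0,c1):
    return cv2.resize(img[r0:r1,c0:c1],None,fx=K,fy=K,interpolation=cv2.INTER_CUBIC)
def topx(p,r0,c0): # upsampled px -> image px
    return (np.asarray(p,float)+0.5)/K-0.5+[c0,r0]
def quad(mask):
    cs,_=cv2.findContours(mask,cv2.RETR_EXTERNAL,cv2.CHAIN_APPROX_NONE)
    c=max(cs,key=cv2.contourArea)[:,0,:].astype(np.float32)
    b=cv2.boxPoints(cv2.minAreaRect(c)); L=[]
    for i in range(4):
        a,e=b[i],b[(i+1)%4]; l=np.linalg.norm(e-a); u=(e-a)/l; n=np.array([-u[1],u[0]])
        s=(c-a)@u; d=(c-a)@n; m=(s>.15*l)&(s<.85*l)&(abs(d)<24)
        for _ in range(3):
            vx,vy,x,y=cv2.fitLine(c[m],cv2.DIST_HUBER,0,.01,.01).ravel()
            r=(c-[x,y])@[-vy,vx]; m=m&(abs(r)<5)
        L.append(np.cross([x,y,1],[x+vx,y+vy,1]))
    P=[]
    for i in range(4):
        p=np.cross(L[i-1],L[i]); P.append(p[:2]/p[2])
    return np.array(P)
E
python3 - <<'E'
from h import *
im,M,W=load("top"); print("cam",-W[:3,:3].T@W[:3,3])
def show(name,m): cv2.imwrite(f"pics/{name}.png",m)
g=cv2.cvtColor(im,cv2.COLOR_RGB2GRAY)
# pallet
r0,c0=195,250; u=up(im,r0,255,c0,370); gg=cv2.cvtColor(u,cv2.COLOR_RGB2GRAY)
print("grey bg/pallet",np.percentile(gg,[10,30,70,90]))
def rep(mask,r0,c0,z):
    q=topx(quad(mask),r0,c0); P=ray(M,W,q,z)[:,:2]
    e=np.diff(np.vstack([P,P[:1]]),axis=0); print("ctr",P.mean(0).round(2),"sides",np.linalg.norm(e,axis=1).round(1),"ang",np.degrees(np.arctan2(e[:,1],e[:,0])).round(2)); return P
m=(gg>146).astype(np.uint8)*255; show("m1",m); rep(m,r0,c0,14)
r0,c0=205,190; u=up(im,r0,248,c0,235); gg=cv2.cvtColor(u,cv2.COLOR_RGB2GRAY)
print(np.percentile(gg,[5,30,50,70,90]))
show("stand",u[:,:,::-1]); 
r0,c0=198,400; u=up(im,r0,240,c0,448);show("line",u[:,:,::-1])
for p in [(12,10),(35,11),(12,40)]: print(im[205+p[0]-0,190+p[1]])
E
```

```text
cam [ 401.5597994   -15.38015822 1284.11749319]
grey bg/pallet [120. 124. 164. 169.]
ctr [554.24  26.88] sides [263.5  94.9 265.2  95. ] ang [ -86.27 -176.02   93.75    2.96]
[ 71. 114. 117. 121. 141.]
[116 119 115]
[114 116 114]
[114 117 114]
```

View pics/stand.png

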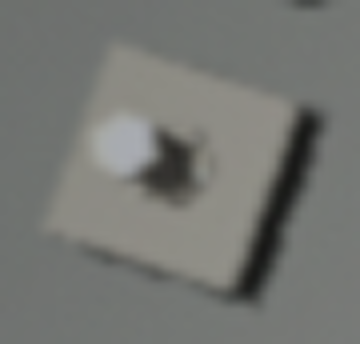

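View pics/m1.png

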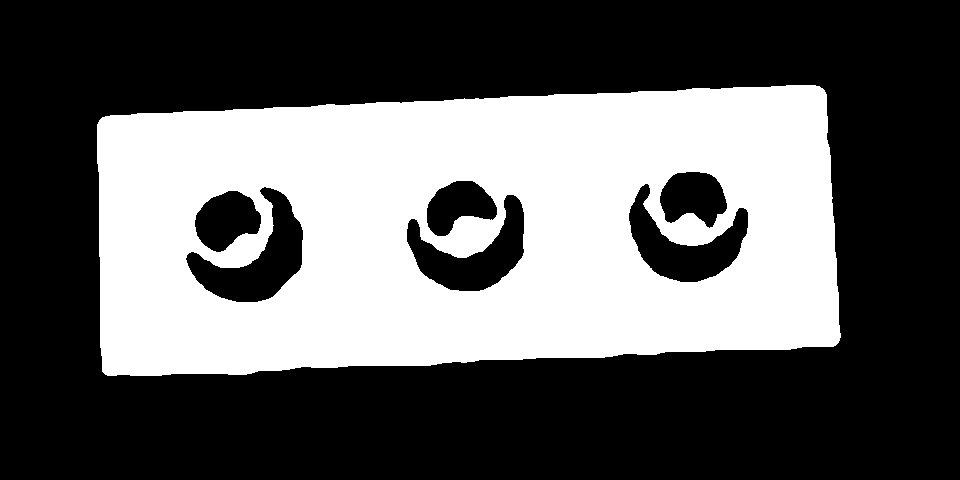

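```bash
python3 - <<'E'
from h import *
im,M,W=load("top")
def rep(mask,r0,c0,z):
    q=topx(quad(mask),r0,c0); P=ray(M,W,q,z)[:,:2]
    e=np.diff(np.vstack([P,P[:1]]),axis=0); print("ctr",P.mean(0).round(2),"sides",np.linalg.norm(e,axis=1).round(1),"ang",np.degrees(np.arctan2(e[:,1],e[:,0])).round(2)); return P
r0,c0=205,190; u=up(im,r0,248,c0,235).astype(int)
w=u[:,:,0]-u[:,:,2]; print("w",np.percentile(w,[5,20,50,80,95]))
m=((w>5)).astype(np.uint8)*255
m=cv2.morphologyEx(m,cv2.MORPH_CLOSE,np.ones((9,9))); rep(m,r0,c0,45); cv2.imwrite("pics/ms.png",m)
# handle top: bluish
hb=((u[:,:,2]-u[:,:,0]>5)&(u.sum(2)>450)).astype(np.uint8); n,l,s,ce=cv2.connectedComponentsWithStats(hb)
for i in range(1,n):
    if s[i,4]>300: print("handle",s[i],ray(M,W,topx(ce[i],r0,c0),110.5))
r0,c0=198,400; u=up(im,r0,240,c0,448); g=cv2.cvtColor(u,cv2.COLOR_RGB2GRAY).astype(int); 
m=((g<108)).astype(np.uint8)*255
m=cv2.morphologyEx(m,cv2.MORPH_OPEN,np.ones((5,5)));rep(m,r0,c0,12);cv2.imwrite("pics/ml.png",m)
m=((g>125)).astype(np.uint8); n,l,s,ce=cv2.connectedComponentsWithStats(m)
for i in range(1,n):
    if s[i,4]>2000:
        cs,_=cv2.findContours((l==i).astype(np.uint8),cv2.RETR_EXTERNAL,cv2.CHAIN_APPROX_NONE); h=cv2.convexHull(max(cs,key=len))
        c,r=cv2.minEnclosingCircle(h); el=cv2.fitEllipse(h); print("flange",s[i],c,r,el,ray(M,W,topx(c,r0,c0),34),ray(M,W,topx(el[0],r0,c0),34))
# sleeves: yellow mask
r0,c0=200,260; u=up(im,r0,240,c0,355); hsv=cv2.cvtColor(u,cv2.COLOR_RGB2HSV)
m=((hsv[:,:,1]>110)).astype(np.uint8)*255; cv2.imwrite("pics/my.png",u[:,:,::-1]); cv2.imwrite("pics/my2.png",m)
n,l,s,ce=cv2.connectedComponentsWithStats(m)
for i in range(1,n):
    if s[i,4]>300: print("sl",s[i],ray(M,W,topx(ce[i],r0,c0),65))
E
```

```text
w [-1.  0.  0.  8.  9.]
ctr [538.88 297.12] sides [69.2 71.4 69.  70. ] ang [ -16.99 -106.9   161.89   73.26]
handle [ 109  124   40   47 1323] [[538.51004489 295.6529362  110.5       ]]
ctr [ 575.24 -305.22] sides [94.4 97.5 96.5 96.6] ang [ -3.51 -93.7  175.97  85.05]
flange [  123    77   160   159 16292] (202.7116241455078, 156.95751953125) 81.71700286865234 ((202.60194396972656, 156.70025634765625), (154.9568634033203, 163.4216766357422), 129.5343780517578) [[ 575.80276749 -306.16827163   34.        ]] [[ 575.89424605 -306.13108097   34.        ]]
sl [ 559  123  100  108 7262] [[553.70573198 -51.64163834  65.        ]]
sl [ 336  132   99  109 6228] [[548.57445694  25.80196822  65.        ]]
sl [ 108  143  104  109 7704] [[543.69625069 103.17962692  65.        ]]
```

View pics/ms.png

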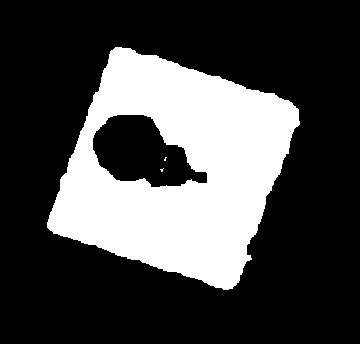

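View pics/my.png

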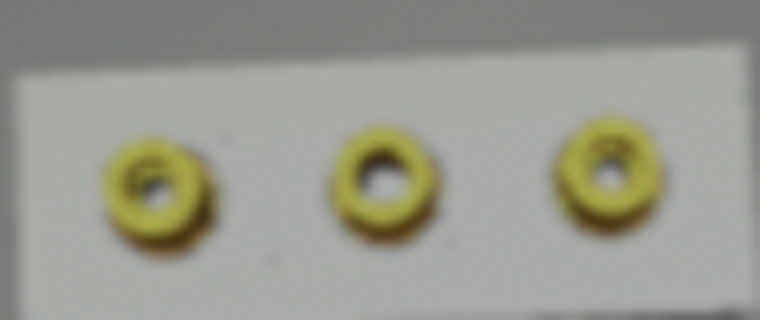

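View pics/ml.png

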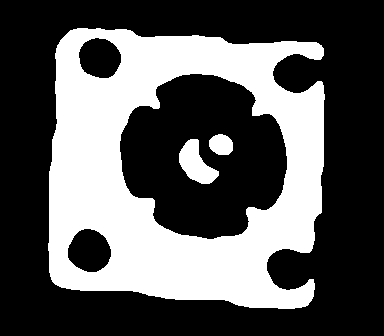

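View pics/line.png

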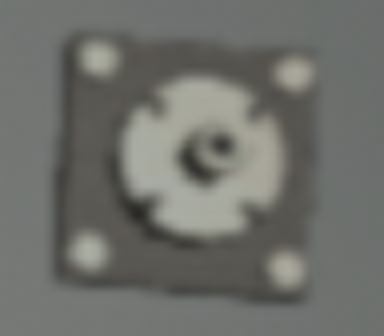

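```bash
python3 - <<'E'
from h import *
im,M,W=load("top")
r0,c0=200,260
for x,y in [(156,187),(385,181),(609,167)]:
    print("top ring by eye",ray(M,W,topx((x,y),r0,c0),65)[0].round(1))
im,M,W=load("side")
print(-W[:3,:3].T@W[:3,3])
u=cv2.resize(im[185:255,305:375],None,fx=8,fy=8,interpolation=cv2.INTER_CUBIC); cv2.imwrite("pics/ssl.png",u[:,:,::-1])
u=cv2.resize(im[250:310,280:350],None,fx=8,fy=8,interpolation=cv2.INTER_CUBIC); cv2.imwrite("pics/sst.png",u[:,:,::-1])
u=cv2.resize(im[150:195,330:385],None,fx=8,fy=8,interpolation=cv2.INTER_CUBIC); cv2.imwrite("pics/sli.png",u[:,:,::-1])
E
```

```text
top ring by eye [547.3 104.8  65. ]
top ring by eye [551.   25.7  65. ]
top ring by eye [557.4 -51.8  65. ]
[313.97981332 892.95852208 732.89558454]
```

View pics/ssl.png

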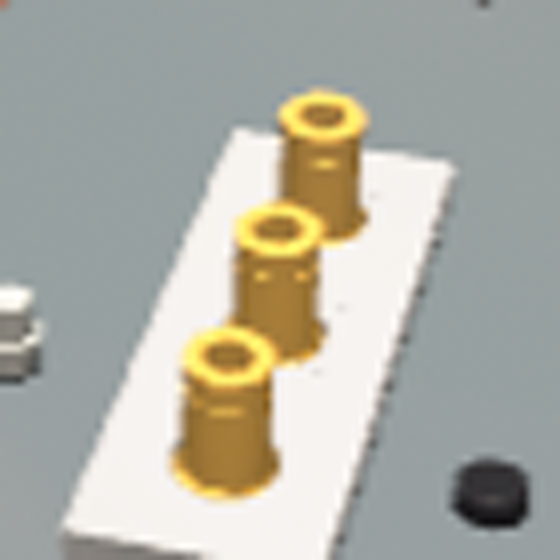

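View pics/sst.png

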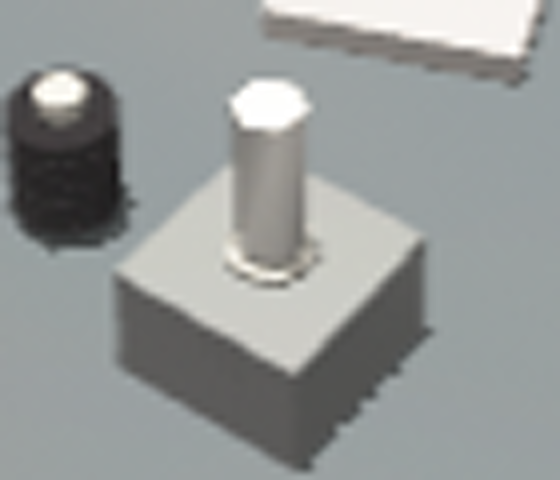

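View pics/sli.png

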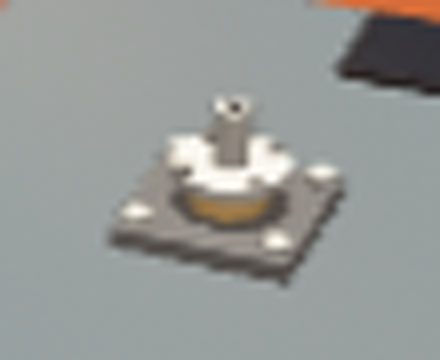

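```bash
python3 - <<'E'
from h import *
im,M,W=load("side")
def p(n,x,y,r0,c0,z): print(n,ray(M,W,topx((x,y),r0,c0),z)[0].round(1))
for x,y in [(228,357),(279,230),(323,117)]: p("sleeve",x,y,185,305,65)
for x,y in [(65,530),(235,128),(455,165)]: p("pallet",x,y,185,305,14)
p("handle",270,104,250,280,110.5); p("collar",272,256,250,280,49)
for x,y in [(116,272),(425,238),(297,373)]: p("stand",x,y,250,280,45)
p("spigot",235,105,150,330,64)
E
```

```text
sleeve [548.8 106.7  65. ]
sleeve [553.5  26.7  65. ]
sleeve [558.8 -52.9  65. ]
pallet [592.8 160.4  14. ]
pallet [ 611.3 -104.4   14. ]
pallet [ 514.1 -108.7   14. ]
handle [539.5 297.3 110.5]
collar [538.2 301.3  49. ]
stand [583.3 319.9  45. ]
stand [496.2 274.9  45. ]
stand [516.3 339.4  45. ]
spigot [ 576.6 -308.8   64. ]
```

```bash
python3 - <<'E'
from h import *
for n,(r0,r1,c0,c1),th in [("side",(255,272,304,324),None),("top",(212,232,196,216),None)]:
    im,M,W=load(n); u=up(im,r0,r1,c0,c1); g=cv2.cvtColor(u,cv2.COLOR_RGB2GRAY)
    cv2.imwrite(f"pics/hx_{n}.png",cv2.resize(u[:,:,::-1],None,fx=3,fy=3))
    for th in ([185,205,225] if n=="side" else [140,150,165]):
        m=(g>th).astype(np.uint8); k,l,s,ce=cv2.connectedComponentsWithStats(m); i=1+np.argmax(s[1:,4])
        cs,_=cv2.findContours((l==i).astype(np.uint8),cv2.RETR_EXTERNAL,cv2.CHAIN_APPROX_NONE); c=max(cs,key=len)[:,0]
        P=ray(M,W,topx(c,r0,c0),110.5)[:,:2]; mo=cv2.moments(P.astype(np.float32)); ctr=np.array([mo["m10"],mo["m01"]])/mo["m00"]
        d=P-ctr; a=np.arctan2(d[:,1],d[:,0]); r=np.hypot(*d.T); A=np.linspace(-np.pi,np.pi,720,endpoint=False)
        rr=np.interp(A,*zip(*sorted(zip(a,r))),period=2*np.pi) if False else np.interp(A,np.sort(a),r[np.argsort(a)])
        F=(rr*np.exp(-6j*A)).mean(); print(n,th,ctr.round(1),"meanr",rr.mean().round(2),"amp6",abs(F)*2,"vertex ang",np.degrees(-np.angle(np.conj(F))/6).round(1), "h2",abs((rr*np.exp(-2j*A)).mean())*2)
E
```

```text
side 185 [539.7 297.3] meanr 11.45 amp6 0.5086709689367578 vertex ang -9.6 h2 0.260723777616673
side 205 [539.8 297.4] meanr 10.8 amp6 0.42146940943554656 vertex ang -10.1 h2 0.28744957735742876
side 225 [539.9 297.5] meanr 10.1 amp6 0.40773412076806487 vertex ang -10.8 h2 0.38435118634920185
top 140 [539.6 299.5] meanr 11.58 amp6 0.3164986740985125 vertex ang -9.5 h2 0.8492135238639501
top 150 [539.3 298.9] meanr 9.91 amp6 0.38681395438613264 vertex ang -8.6 h2 0.40286710772280343
top 165 [538.9 298.4] meanr 7.57 amp6 0.3277605509513323 vertex ang -11.2 h2 0.19142433892327826
```

View pics/hx_side.png

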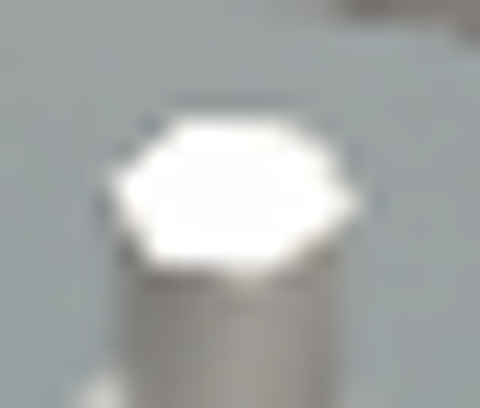

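View pics/hx_top.png

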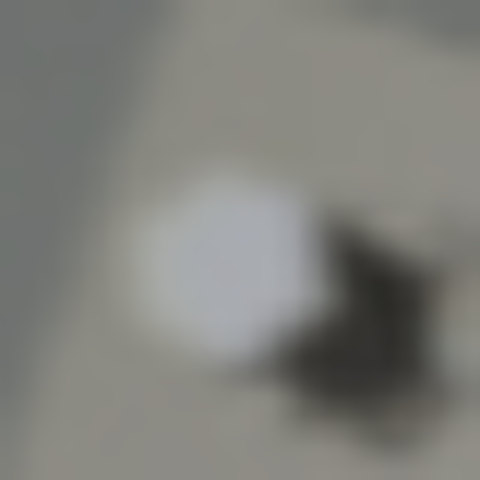

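```bash
cat > plan.py <<'E'
import sys,json,os
import numpy as np
from scipy.spatial.transform import Rotation as Ro
from rig import readout
F="cmd.json"
def get():
    if os.path.exists(F): return json.load(open(F))
    return [264.967,-566.058,404.681,0.4378]
def Rt(y): return Ro.from_euler("xyz",[np.pi,0,y]).as_matrix()
if __name__=="__main__":
    c=get(); cur=np.array(c[:3])
    print("cmd",np.round(c,3)); s=readout.sense(); print("meas",s["eef_pos"].round(2),s["tcp_rot"].round(4),"F",s["contact_force"].round(2),"open",round(s["opening"],4),"t",round(s["clock"],3))
    for a in sys.argv[1:]:   # successive targets x,y,z,yawdeg all in one call
        x,y,z,yw=[float(v) for v in a.split(",")]
        d=Rt(c[3]).T@(np.array([x,y,z])-cur)/10; dr=-(np.radians(yw)-c[3])
        d=d.round(3); dr=round(dr,3); print("translation",d.tolist(),"rot",[0,0,dr],"dist",round(np.linalg.norm(d)*10,1))
    if sys.argv[1:]:
        n=cur+Rt(c[3])@d*10; json.dump([*n.tolist(),c[3]-dr],open(F,"w"))
E
python3 plan.py 539.4,297.6,320,10
```

```text
cmd [ 2.64967e+02 -5.66058e+02  4.04681e+02  4.38000e-01]
meas [ 264.97 -566.03  404.62] [-3.1415  0.      0.4378] F [-0.41 -0.36 -0.07] open 1.0021 t 0.45
translation [61.47, -66.586, 8.468] rot [0, 0, np.float64(0.263)] dist 910.2
```

step_arm(
  deltas=[
    {"translation": [30.735, -33.293, 4.234], "rot": [0, 0, 0]},
    {"translation": [30.735, -33.293, 4.234], "rot": [0, 0, 0]},
    {"translation": [30.735, -33.293, 4.234], "rot": [0, 0, 0]},
    {"translation": [30.735, -33.293, 4.234], "rot": [0, 0, 0]},
    {"translation": [30.735, -33.293, 4.234], "rot": [0, 0, 0]},
    {"translation": [30.735, -33.293, 4.234], "rot": [0, 0, 0]},
    {"translation": [30.735, -33.293, 4.234], "rot": [0, 0, 0]},
    {"translation": [30.735, -33.293, 4.234], "rot": [0, 0, 0]},
  ],
  grip=0,
)

```text
clock: 1.45
eef_pos: [402.5, -131.4, 362.2]
tcp_rot: [-3.141, -0.0, 0.441]
contact_force: [-0.3, -0.1, 0.8]
opening: 0.998
```

step_arm(
  deltas=[
    {"translation": [30.735, -33.293, 4.234], "rot": [0, 0, 0.263]},
    {"translation": [30.735, -33.293, 4.234], "rot": [0, 0, 0.263]},
    {"translation": [30.735, -33.293, 4.234], "rot": [0, 0, 0.263]},
    {"translation": [30.735, -33.293, 4.234], "rot": [0, 0, 0.263]},
    {"translation": [30.735, -33.293, 4.234], "rot": [0, 0, 0.263]},
    {"translation": [30.735, -33.293, 4.234], "rot": [0, 0, 0.263]},
    {"translation": [30.735, -33.293, 4.234], "rot": [0, 0, 0.263]},
    {"translation": [30.735, -33.293, 4.234], "rot": [0, 0, 0.263]},
  ],
)

```text
clock: 2.45
eef_pos: [539.9, 300.8, 319.6]
tcp_rot: [-3.141, -0.001, 0.177]
contact_force: [-0.7, -0.6, -0.7]
opening: 0.999
```

```bash
python3 - <<'E'
from h import *
s=readout.sense(); print(s["eef_pos"],s["tcp_rot"],s["qpos"])
im,M,W=load("side"); s=readout.sense(); print(s["eef_pos"],s["tcp_rot"])
cv2.imwrite("pics/s1.png",cv2.resize(im[180:310,250:390],None,fx=4.4,fy=4.4,interpolation=cv2.INTER_CUBIC)[:,:,::-1])
im,M,W=load("top")
cv2.imwrite("pics/t1.png",cv2.resize(im[160:270,170:310],None,fx=5,fy=5,interpolation=cv2.INTER_CUBIC)[:,:,::-1])
E
```

```text
[539.89583778 300.77221421 319.64845931] [-3.14101879e+00 -7.20718947e-04  1.76888268e-01] [5.05760496e-01 4.31401015e-01 1.72275990e+00 3.72042793e-04
 9.86564328e-01 1.89946328e+00]
[540.51343503 302.45110133 319.57123024] [-3.13980428e+00 -1.83388444e-03  1.76923685e-01]
```

View pics/s1.png

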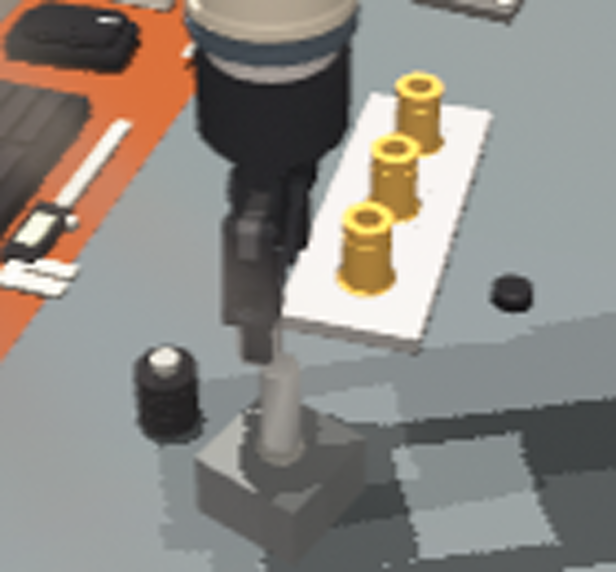

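View pics/t1.png

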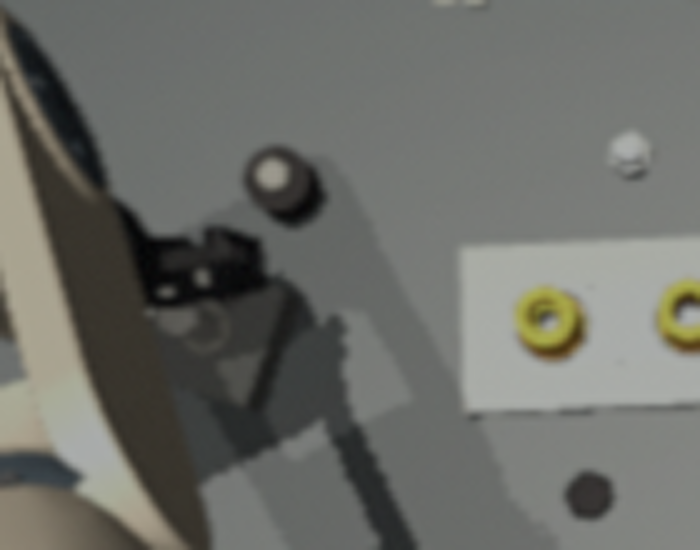

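```bash
python3 - <<'E'
from h import *
im,M,W=load("side"); s=readout.sense(); print(s["eef_pos"],s["tcp_rot"])
e=s["eef_pos"]; y=s["tcp_rot"][2]; d=np.array([np.sin(y),-np.cos(y),0])
for sg in(1,-1):
  for off in (43,57):
    P=e+d*off*sg+[0,0,-160]; q=proj(M,W,P)[0]; print(sg,off,q,(q-[250,180])*4.4)
q=proj(M,W,[[539.4,297.6,110.5]]); print((q-[250,180])*4.4)
E
```

```text
[539.38199956 298.75717401 319.54176817] [3.14141720e+00 3.44979955e-04 1.76734038e-01]
1 43 [316.00170089 235.97957068] [290.40748392 246.31011099]
1 57 [316.95218974 232.33758127] [294.58963486 230.28535758]
-1 43 [309.58024238 260.58468188] [262.15306649 354.57260025]
-1 57 [308.4290772  264.99560305] [257.08793969 373.98065341]
[[278.63396427 363.70777092]]
```

```bash
python3 plan.py 539.4,297.6,236,10
```

```text
cmd [5.39403e+02 2.97603e+02 3.20001e+02 1.75000e-01]
meas [539.38 298.76 319.54] [3.1414e+00 3.0000e-04 1.7670e-01] F [-1.3   0.47 -0.01] open 1.0003 t 2.6
translation [-0.0, 0.0, 8.4] rot [0, 0, np.float64(0.0)] dist 84.0
```

step_arm(
  deltas=[
    {"translation": [0, 0, 2]},
    {"translation": [0, 0, 4]},
    {"translation": [0, 0, 6]},
    {"translation": [0, 0, 7.5]},
    {"translation": [0, 0, 8.4]},
    {"translation": [0, 0, 8.4]},
    {"translation": [0, 0, 8.4]},
  ],
)

```text
schema error: expected keys translation, rot
```

step_arm(
  deltas=[
    {"translation": [0, 0, 0]},
    {"translation": [0, 0, 0]},
    {"translation": [0, 0, 0]},
    {"translation": [0, 0, 0]},
    {"translation": [0, 0, 0]},
    {"translation": [0, 0, 0]},
    {"translation": [0, 0, 0]},
    {"translation": [0, 0, 0]},
  ],
  grip=255,
  squeeze=50,
)

```text
schema error: expected keys translation, rot
```

```bash
python3 plan.py; python3 - <<'E'
from h import *
im,M,W=load("side")
cv2.imwrite("pics/s2.png",cv2.resize(im[220:310,270:360],None,fx=6,fy=6,interpolation=cv2.INTER_CUBIC)[:,:,::-1])
print(readout.sense()["wrist_torque"])
E
```

```text
cmd [5.39403e+02 2.97603e+02 2.36001e+02 1.75000e-01]
meas [539.38 298.76 319.54] [3.1414e+00 3.0000e-04 1.7670e-01] F [-1.3   0.47 -0.01] open 1.0003 t 2.6
[-0.02962366 -0.01184443 -0.01158881]
```

View pics/s2.png

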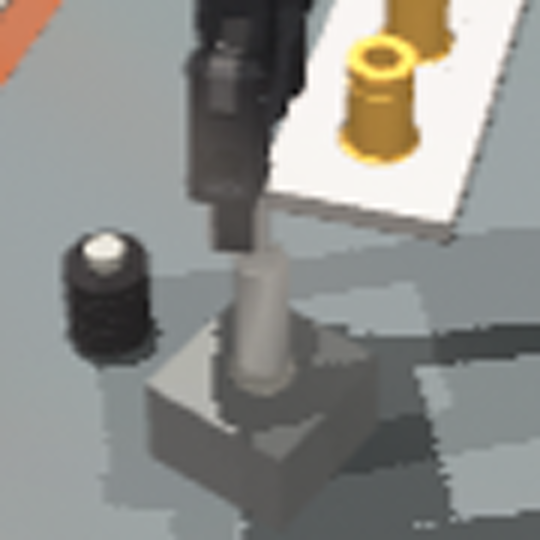

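The moves were refused because the rot key is required. I'll repeat them with it.

step_arm(
  deltas=[
    {"translation": [0, 0, 2], "rot": [0, 0, 0]},
    {"translation": [0, 0, 4], "rot": [0, 0, 0]},
    {"translation": [0, 0, 6], "rot": [0, 0, 0]},
    {"translation": [0, 0, 7.5], "rot": [0, 0, 0]},
    {"translation": [0, 0, 8.4], "rot": [0, 0, 0]},
    {"translation": [0, 0, 8.4], "rot": [0, 0, 0]},
    {"translation": [0, 0, 8.4], "rot": [0, 0, 0]},
  ],
)

```text
clock: 3.52
eef_pos: [539.7, 297.8, 236.5]
tcp_rot: [-3.141, -0.001, 0.175]
contact_force: [-0.6, -0.2, 0.2]
opening: 0.999
```

step_arm(
  deltas=[
    {"translation": [0, 0, 0], "rot": [0, 0, 0]},
    {"translation": [0, 0, 0], "rot": [0, 0, 0]},
    {"translation": [0, 0, 0], "rot": [0, 0, 0]},
    {"translation": [0, 0, 0], "rot": [0, 0, 0]},
    {"translation": [0, 0, 0], "rot": [0, 0, 0]},
    {"translation": [0, 0, 0], "rot": [0, 0, 0]},
    {"translation": [0, 0, 0], "rot": [0, 0, 0]},
    {"translation": [0, 0, 0], "rot": [0, 0, 0]},
  ],
  grip=255,
  squeeze=50,
)

```text
clock: 4.53
eef_pos: [539.5, 297.6, 236.2]
tcp_rot: [-3.142, -0.0, 0.175]
contact_force: [-1.7, -0.1, 5.1]
opening: 0.227
```

```bash
python3 plan.py; python3 - <<'E'
from h import *
im,M,W=load("side")
cv2.imwrite("pics/s3.png",cv2.resize(im[220:310,270:360],None,fx=6,fy=6,interpolation=cv2.INTER_CUBIC)[:,:,::-1])
print(readout.sense()["wrist_torque"])
E
```

```text
cmd [5.39403e+02 2.97603e+02 2.36001e+02 1.75000e-01]
meas [539.47 297.63 236.2 ] [-3.1415e+00 -2.0000e-04  1.7480e-01] F [-1.67 -0.09  5.12] open 0.2268 t 4.525
[-0.11913237  0.23314048 -0.00642662]
```

View pics/s3.png

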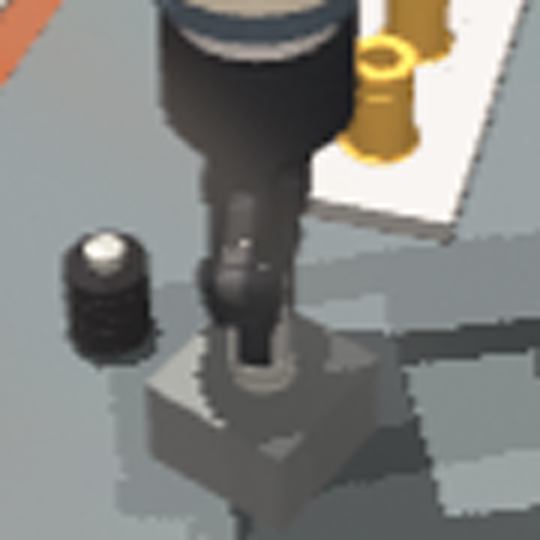

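step_arm(
  deltas=[
    {"translation": [0, 0, -1], "rot": [0, 0, 0]},
    {"translation": [0, 0, -2.5], "rot": [0, 0, 0]},
    {"translation": [0, 0, -4.5], "rot": [0, 0, 0]},
    {"translation": [0, 0, -7], "rot": [0, 0, 0]},
    {"translation": [0, 0, -7], "rot": [0, 0, 0]},
    {"translation": [0, 0, -7], "rot": [0, 0, 0]},
  ],
)

```text
clock: 5.32
eef_pos: [539.1, 297.4, 305.9]
tcp_rot: [3.141, 0.0, 0.175]
contact_force: [-0.5, -0.0, -1.3]
opening: 0.227
```

```bash
python3 - <<'E'
import json
c=json.load(open("cmd.json")); c[2]+=70; json.dump(c,open("cmd.json","w"))
E
python3 plan.py 548.7,106.8,306,10
```

```text
cmd [5.39403e+02 2.97603e+02 3.06001e+02 1.75000e-01]
meas [539.13 297.41 305.92] [3.1415e+00 1.0000e-04 1.7480e-01] F [-0.55 -0.03 -1.33] open 0.2272 t 5.325
translation [-2.403, 18.951, 0.0] rot [0, 0, np.float64(0.0)] dist 191.0
```

step_arm(
  deltas=[
    {"translation": [-0.5, 4.5, 0], "rot": [0, 0, 0]},
    {"translation": [-1.2, 9.5, 0], "rot": [0, 0, 0]},
    {"translation": [-1.9, 14.5, 0], "rot": [0, 0, 0]},
    {"translation": [-2.3, 17.8, 0], "rot": [0, 0, 0]},
    {"translation": [-2.403, 18.951, 0], "rot": [0, 0, 0]},
    {"translation": [-2.403, 18.951, 0], "rot": [0, 0, 0]},
    {"translation": [-2.403, 18.951, 0], "rot": [0, 0, 0]},
    {"translation": [-2.403, 18.951, 0], "rot": [0, 0, 0]},
  ],
)

```text
clock: 6.32
eef_pos: [548.7, 107.8, 305.9]
tcp_rot: [-3.141, 0.0, 0.176]
contact_force: [0.5, 0.4, -1.3]
opening: 0.228
```

```bash
python3 plan.py; python3 - <<'E'
from h import *
im,M,W=load("side")
cv2.imwrite("pics/s4.png",cv2.resize(im[190:270,290:390],None,fx=8,fy=7.5,interpolation=cv2.INTER_CUBIC)[:,:,::-1])
im,M,W=load("top")
cv2.imwrite("pics/t4.png",cv2.resize(im[190:260,240:350],None,fx=7,fy=7,interpolation=cv2.INTER_CUBIC)[:,:,::-1])
E
```

```text
cmd [5.48697e+02 1.06802e+02 3.06001e+02 1.75000e-01]
meas [548.66 107.82 305.9 ] [-3.1414e+00  1.0000e-04  1.7610e-01] F [ 0.51  0.44 -1.33] open 0.228 t 6.325
```

View pics/s4.png

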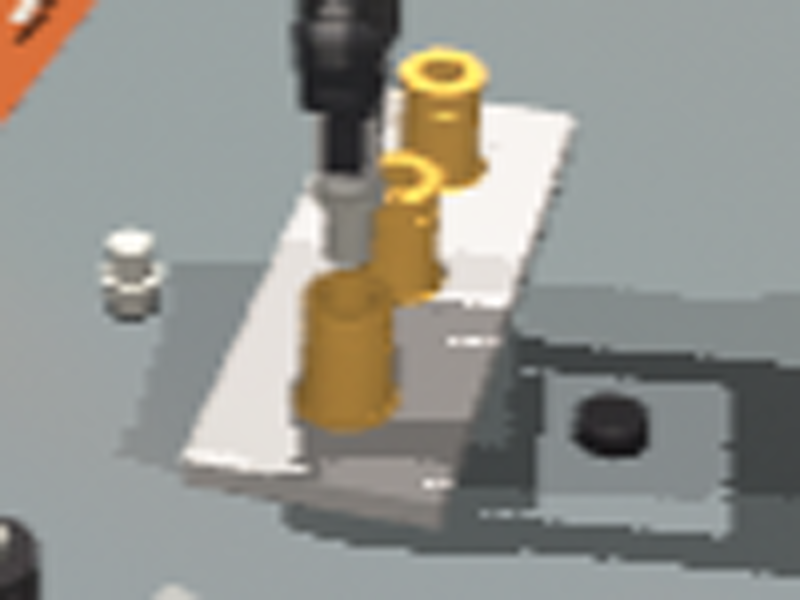

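View pics/t4.png

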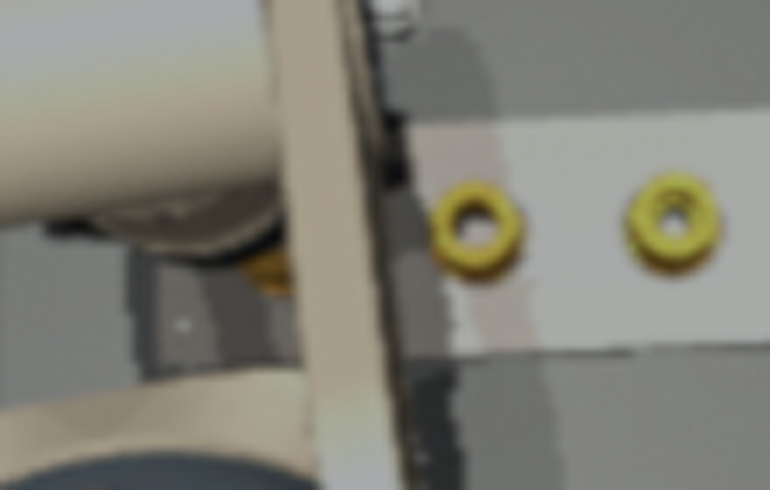

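step_arm(
  deltas=[
    {"translation": [0, 0, 0.6], "rot": [0, 0, 0]},
    {"translation": [0, 0, 1.2], "rot": [0, 0, 0]},
    {"translation": [0, 0, 1.6], "rot": [0, 0, 0]},
    {"translation": [0, 0, 1.8], "rot": [0, 0, 0]},
    {"translation": [0, 0, 1.8], "rot": [0, 0, 0]},
  ],
)

```text
clock: 7.05
eef_pos: [548.7, 106.7, 287.8]
tcp_rot: [3.142, 0.0, 0.175]
contact_force: [0.3, -0.2, -1.3]
opening: 0.228
```

step_arm(
  deltas=[
    {"translation": [0, 0, 0.1], "rot": [0, 0, 0]},
    {"translation": [0, 0, 0.2], "rot": [0, 0, 0]},
    {"translation": [0, 0, 0.2], "rot": [0, 0, 0]},
  ],
)

```text
clock: 7.42
eef_pos: [548.7, 106.8, 286.0]
tcp_rot: [-3.142, -0.0, 0.175]
contact_force: [-0.6, 0.7, -0.1]
opening: 0.229
```

step_arm(
  deltas=[
    {"translation": [0, 0, 0.05], "rot": [0, 0, 0]},
    {"translation": [0, 0, 0.05], "rot": [0, 0, 0]},
  ],
)

```text
clock: 7.68
eef_pos: [548.7, 106.8, 285.5]
tcp_rot: [3.142, 0.0, 0.175]
contact_force: [-0.5, 0.5, -0.8]
opening: 0.226
```

step_arm(
  deltas=[
    {"translation": [0, 0, 0.05], "rot": [0, 0, 0]},
    {"translation": [0, 0, 0.1], "rot": [0, 0, 0]},
    {"translation": [0, 0, 0.1], "rot": [0, 0, 0]},
  ],
)

```text
clock: 8.05
eef_pos: [548.7, 106.8, 284.4]
tcp_rot: [-3.142, 0.0, 0.175]
contact_force: [0.9, 0.1, -1.6]
opening: 0.223
```

step_arm(
  deltas=[
    {"translation": [0, 0, 0.1], "rot": [0, 0, 0]},
    {"translation": [0, 0, 0.2], "rot": [0, 0, 0]},
    {"translation": [0, 0, 0.3], "rot": [0, 0, 0]},
    {"translation": [0, 0, 0.3], "rot": [0, 0, 0]},
  ],
)

```text
clock: 8.55
eef_pos: [548.6, 106.8, 281.4]
tcp_rot: [3.142, 0.0, 0.175]
contact_force: [0.4, -0.0, -0.4]
opening: 0.227
```

```bash
python3 - <<'E'
from h import *
im,M,W=load("side")
cv2.imwrite("pics/s5.png",cv2.resize(im[190:270,290:390],None,fx=8,fy=7.5,interpolation=cv2.INTER_CUBIC)[:,:,::-1])
s=readout.sense();print(s["contact_force"],s["wrist_torque"])
E
```

```text
[ 0.22877509  0.75862742 -1.02478148] [-0.00792789  0.03370165 -0.02023726]
```

View pics/s5.png

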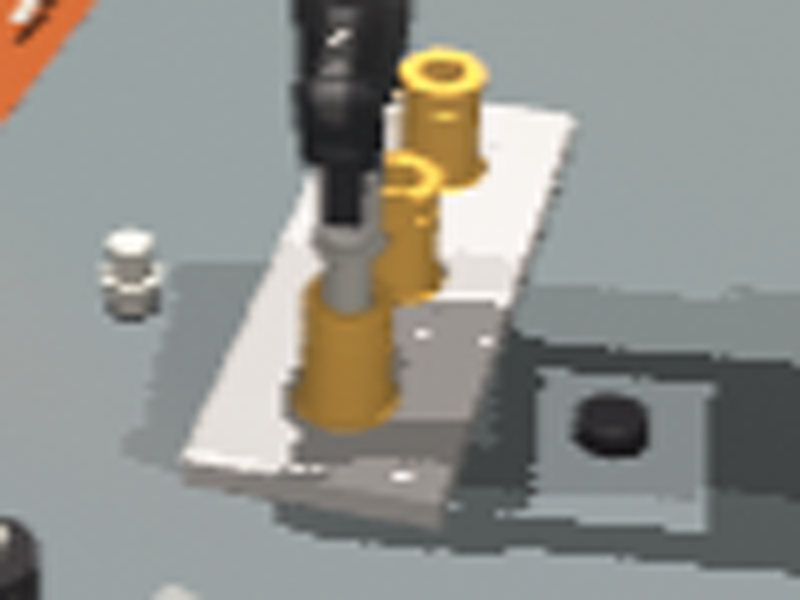

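step_arm(
  deltas=[
    {"translation": [0, 0, 0.15], "rot": [0, 0, 0]},
    {"translation": [0, 0, 0.3], "rot": [0, 0, 0]},
    {"translation": [0, 0, 0.45], "rot": [0, 0, 0]},
    {"translation": [0, 0, 0.6], "rot": [0, 0, 0]},
    {"translation": [0, 0, 0.75], "rot": [0, 0, 0]},
    {"translation": [0, 0, 0.85], "rot": [0, 0, 0]},
    {"translation": [0, 0, 0.95], "rot": [0, 0, 0]},
    {"translation": [0, 0, 0.95], "rot": [0, 0, 0]},
  ],
)

```text
clock: 9.6
eef_pos: [548.7, 106.8, 271.9]
tcp_rot: [3.142, 0.0, 0.175]
contact_force: [0.1, 0.2, -0.9]
opening: 0.226
```

step_arm(
  deltas=[
    {"translation": [0, 0, 0.05], "rot": [0, 0, 0]},
    {"translation": [0, 0, 0.1], "rot": [0, 0, 0]},
  ],
)

```text
clock: 9.85
eef_pos: [548.7, 106.8, 271.0]
tcp_rot: [-3.142, -0.0, 0.175]
contact_force: [-0.7, 0.8, -0.7]
opening: 0.221
```

step_arm(
  deltas=[
    {"translation": [0, 0, 0.05], "rot": [0, 0, 0]},
    {"translation": [0, 0, 0.05], "rot": [0, 0, 0]},
  ],
)

```text
clock: 10.1
eef_pos: [548.7, 106.8, 270.5]
tcp_rot: [-3.142, 0.0, 0.175]
contact_force: [-0.2, 0.4, -1.4]
opening: 0.226
```

step_arm(
  deltas=[
    {"translation": [0, 0, 0.03], "rot": [0, 0, 0]},
    {"translation": [0, 0, 0.03], "rot": [0, 0, 0]},
  ],
)

```text
clock: 10.35
eef_pos: [548.7, 106.8, 270.2]
tcp_rot: [-3.142, 0.0, 0.175]
contact_force: [-0.5, 1.3, -1.0]
opening: 0.232
```

step_arm(
  deltas=[
    {"translation": [0, 0, 0.03], "rot": [0, 0, 0]},
    {"translation": [0, 0, 0.03], "rot": [0, 0, 0]},
  ],
)

```text
clock: 10.6
eef_pos: [548.8, 106.8, 270.2]
tcp_rot: [-3.142, -0.0, 0.175]
contact_force: [-1.0, -0.8, 3.5]
opening: 0.224
```

step_arm(
  deltas=[
    {"translation": [0, 0, 0.03], "rot": [0, 0, 0]},
    {"translation": [0, 0, 0.03], "rot": [0, 0, 0]},
  ],
)

```text
clock: 10.85
eef_pos: [548.8, 106.8, 270.1]
tcp_rot: [-3.142, -0.0, 0.175]
contact_force: [-1.6, -0.1, 7.0]
opening: 0.228
```

step_arm(
  deltas=[
    {"translation": [0, 0, -0.3], "rot": [0, 0, 0]},
    {"translation": [0, 0, -1.0], "rot": [0, 0, 0]},
    {"translation": [0, 0, -2.0], "rot": [0, 0, 0]},
    {"translation": [0, 0, -3.0], "rot": [0, 0, 0]},
    {"translation": [0, 0, -3.64], "rot": [0, 0, 0]},
    {"translation": [0, 0, -3.64], "rot": [0, 0, 0]},
  ],
)

```text
clock: 11.6
eef_pos: [548.9, 106.8, 306.7]
tcp_rot: [-3.142, -0.001, 0.175]
contact_force: [-0.6, -0.6, -1.7]
opening: 0.227
```

```bash
python3 plan.py 553.9,27.0,306,10
```

```text
cmd [5.48697e+02 1.06802e+02 3.06001e+02 1.75000e-01]
meas [548.89 106.85 306.72] [-3.1415e+00 -1.3000e-03  1.7480e-01] F [-0.57 -0.58 -1.67] open 0.2266 t 11.6
translation [-0.875, 7.949, 0.0] rot [0, 0, np.float64(0.0)] dist 80.0
```

step_arm(
  deltas=[
    {"translation": [-0.25, 2.4, 0], "rot": [0, 0, 0]},
    {"translation": [-0.6, 5.6, 0], "rot": [0, 0, 0]},
    {"translation": [-0.8, 7.4, 0], "rot": [0, 0, 0]},
    {"translation": [-0.875, 7.949, 0], "rot": [0, 0, 0]},
    {"translation": [-0.875, 7.949, 0], "rot": [0, 0, 0]},
    {"translation": [-0.875, 7.949, 0.8], "rot": [0, 0, 0]},
    {"translation": [-0.875, 7.949, 1.6], "rot": [0, 0, 0]},
    {"translation": [-0.875, 7.949, 1.8], "rot": [0, 0, 0]},
  ],
)

```text
clock: 12.6
eef_pos: [553.5, 27.4, 287.0]
tcp_rot: [-3.141, 0.002, 0.175]
contact_force: [0.2, -0.2, -1.3]
opening: 0.226
```

step_arm(
  deltas=[
    {"translation": [0, 0, 0.1], "rot": [0, 0, 0]},
    {"translation": [0, 0, 0.2], "rot": [0, 0, 0]},
    {"translation": [0, 0, 0.2], "rot": [0, 0, 0]},
  ],
)

```text
clock: 12.98
eef_pos: [554.0, 27.0, 286.1]
tcp_rot: [3.142, -0.0, 0.175]
contact_force: [-0.0, 0.4, -1.5]
opening: 0.227
```

step_arm(
  deltas=[
    {"translation": [0, 0, 0.05], "rot": [0, 0, 0]},
    {"translation": [0, 0, 0.1], "rot": [0, 0, 0]},
    {"translation": [0, 0, 0.1], "rot": [0, 0, 0]},
  ],
)

```text
clock: 13.35
eef_pos: [553.9, 27.0, 285.0]
tcp_rot: [-3.142, 0.0, 0.175]
contact_force: [0.0, -0.9, -0.6]
opening: 0.229
```

step_arm(
  deltas=[
    {"translation": [0, 0, 0.1], "rot": [0, 0, 0]},
    {"translation": [0, 0, 0.2], "rot": [0, 0, 0]},
    {"translation": [0, 0, 0.2], "rot": [0, 0, 0]},
  ],
)

```text
clock: 13.72
eef_pos: [553.9, 27.0, 282.9]
tcp_rot: [-3.142, 0.0, 0.175]
contact_force: [-0.5, 0.3, -1.3]
opening: 0.226
```

step_arm(
  deltas=[
    {"translation": [0, 0, 0.15], "rot": [0, 0, 0]},
    {"translation": [0, 0, 0.3], "rot": [0, 0, 0]},
    {"translation": [0, 0, 0.45], "rot": [0, 0, 0]},
    {"translation": [0, 0, 0.6], "rot": [0, 0, 0]},
    {"translation": [0, 0, 0.75], "rot": [0, 0, 0]},
    {"translation": [0, 0, 0.9], "rot": [0, 0, 0]},
    {"translation": [0, 0, 1.05], "rot": [0, 0, 0]},
    {"translation": [0, 0, 1.15], "rot": [0, 0, 0]},
  ],
)

```text
clock: 14.72
eef_pos: [553.9, 27.0, 271.4]
tcp_rot: [-3.142, 0.0, 0.175]
contact_force: [0.2, 0.1, -1.0]
opening: 0.227
```

step_arm(
  deltas=[
    {"translation": [0, 0, 0.05], "rot": [0, 0, 0]},
    {"translation": [0, 0, 0.1], "rot": [0, 0, 0]},
  ],
)

```text
clock: 14.98
eef_pos: [553.9, 27.0, 270.5]
tcp_rot: [-3.142, -0.0, 0.175]
contact_force: [0.3, 0.1, -1.3]
opening: 0.225
```

step_arm(
  deltas=[
    {"translation": [0, 0, 0.05], "rot": [0, 0, 0]},
    {"translation": [0, 0, 0.05], "rot": [0, 0, 0]},
  ],
)

```text
clock: 15.22
eef_pos: [553.9, 27.0, 270.0]
tcp_rot: [3.142, 0.0, 0.175]
contact_force: [0.3, 0.3, -1.6]
opening: 0.228
```

step_arm(
  deltas=[
    {"translation": [0, 0, 0.04], "rot": [0, 0, 0]},
    {"translation": [0, 0, 0.04], "rot": [0, 0, 0]},
  ],
)

```text
clock: 15.48
eef_pos: [553.9, 27.0, 269.6]
tcp_rot: [-3.142, 0.0, 0.175]
contact_force: [-0.3, -0.8, -0.6]
opening: 0.227
```

step_arm(
  deltas=[
    {"translation": [0, 0, 0.04], "rot": [0, 0, 0]},
    {"translation": [0, 0, 0.04], "rot": [0, 0, 0]},
  ],
)

```text
clock: 15.72
eef_pos: [553.9, 27.0, 269.2]
tcp_rot: [-3.142, 0.0, 0.175]
contact_force: [1.4, -0.9, -1.4]
opening: 0.222
```

step_arm(
  deltas=[
    {"translation": [0, 0, 0.15], "rot": [0, 0, 0]},
    {"translation": [0, 0, 0.3], "rot": [0, 0, 0]},
    {"translation": [0, 0, 0.45], "rot": [0, 0, 0]},
    {"translation": [0, 0, 0.6], "rot": [0, 0, 0]},
    {"translation": [0, 0, 0.75], "rot": [0, 0, 0]},
    {"translation": [0, 0, 0.9], "rot": [0, 0, 0]},
    {"translation": [0, 0, 1.05], "rot": [0, 0, 0]},
    {"translation": [0, 0, 1.15], "rot": [0, 0, 0]},
  ],
)

```text
clock: 16.73
eef_pos: [553.9, 27.0, 257.6]
tcp_rot: [-3.142, 0.0, 0.175]
contact_force: [-1.0, -0.1, -1.7]
opening: 0.229
```

step_arm(
  deltas=[
    {"translation": [0, 0, 0.05], "rot": [0, 0, 0]},
    {"translation": [0, 0, 0.1], "rot": [0, 0, 0]},
    {"translation": [0, 0, 0.1], "rot": [0, 0, 0]},
  ],
)

```text
clock: 17.1
eef_pos: [553.9, 27.0, 256.7]
tcp_rot: [-3.142, 0.0, 0.175]
contact_force: [0.7, -0.1, -0.4]
opening: 0.222
```

step_arm(
  deltas=[
    {"translation": [0, 0, 0.04], "rot": [0, 0, 0]},
    {"translation": [0, 0, 0.04], "rot": [0, 0, 0]},
  ],
)

```text
clock: 17.35
eef_pos: [553.9, 27.0, 256.3]
tcp_rot: [-3.142, -0.0, 0.175]
contact_force: [-0.5, -0.2, -1.8]
opening: 0.227
```

step_arm(
  deltas=[
    {"translation": [0, 0, 0.03], "rot": [0, 0, 0]},
    {"translation": [0, 0, 0.03], "rot": [0, 0, 0]},
  ],
)

```text
clock: 17.6
eef_pos: [554.0, 27.0, 256.2]
tcp_rot: [3.142, -0.0, 0.175]
contact_force: [-1.3, -0.4, 1.3]
opening: 0.226
```

step_arm(
  deltas=[
    {"translation": [0, 0, 0.03], "rot": [0, 0, 0]},
    {"translation": [0, 0, 0.03], "rot": [0, 0, 0]},
  ],
)

```text
clock: 17.85
eef_pos: [554.0, 27.0, 256.2]
tcp_rot: [3.142, -0.0, 0.175]
contact_force: [-2.0, 0.4, 5.4]
opening: 0.23
```

step_arm(
  deltas=[
    {"translation": [0, 0, -0.3], "rot": [0, 0, 0]},
    {"translation": [0, 0, -1.0], "rot": [0, 0, 0]},
    {"translation": [0, 0, -2.0], "rot": [0, 0, 0]},
    {"translation": [0, 0, -3.0], "rot": [0, 0, 0]},
    {"translation": [0, 0, -4.2], "rot": [0, 0, 0]},
    {"translation": [0, 0, -5.03], "rot": [0, 0, 0]},
    {"translation": [0, 0, -5.03], "rot": [0, 0, 0]},
  ],
)

```text
clock: 18.73
eef_pos: [554.2, 27.0, 306.9]
tcp_rot: [3.141, -0.001, 0.175]
contact_force: [-0.5, 0.2, 0.1]
opening: 0.227
```

```bash
python3 plan.py 559.1,-52.8,306,10
```

```text
cmd [5.53904e+02 2.70020e+01 3.06001e+02 1.75000e-01]
meas [554.15  27.02 306.89] [ 3.1414e+00 -1.5000e-03  1.7480e-01] F [-0.55  0.23  0.12] open 0.2269 t 18.725
translation [-0.876, 7.949, 0.0] rot [0, 0, np.float64(0.0)] dist 80.0
```

step_arm(
  deltas=[
    {"translation": [-0.25, 2.4, 0], "rot": [0, 0, 0]},
    {"translation": [-0.6, 5.6, 0], "rot": [0, 0, 0]},
    {"translation": [-0.8, 7.4, 0], "rot": [0, 0, 0]},
    {"translation": [-0.876, 7.949, 0], "rot": [0, 0, 0]},
    {"translation": [-0.876, 7.949, 0], "rot": [0, 0, 0]},
    {"translation": [-0.876, 7.949, 0.8], "rot": [0, 0, 0]},
    {"translation": [-0.876, 7.949, 1.6], "rot": [0, 0, 0]},
    {"translation": [-0.876, 7.949, 1.8], "rot": [0, 0, 0]},
  ],
)

```text
clock: 19.73
eef_pos: [558.7, -52.4, 287.0]
tcp_rot: [-3.141, 0.001, 0.175]
contact_force: [-0.5, -0.4, -0.8]
opening: 0.223
```

step_arm(
  deltas=[
    {"translation": [0, 0, 0.1], "rot": [0, 0, 0]},
    {"translation": [0, 0, 0.2], "rot": [0, 0, 0]},
    {"translation": [0, 0, 0.2], "rot": [0, 0, 0]},
  ],
)

```text
clock: 20.1
eef_pos: [559.2, -52.8, 286.1]
tcp_rot: [3.142, -0.0, 0.175]
contact_force: [0.1, -0.5, -0.3]
opening: 0.227
```

step_arm(
  deltas=[
    {"translation": [0, 0, 0.05], "rot": [0, 0, 0]},
    {"translation": [0, 0, 0.1], "rot": [0, 0, 0]},
    {"translation": [0, 0, 0.1], "rot": [0, 0, 0]},
  ],
)

```text
clock: 20.48
eef_pos: [559.1, -52.8, 285.0]
tcp_rot: [3.142, 0.0, 0.175]
contact_force: [-0.3, 0.6, -1.2]
opening: 0.228
```

step_arm(
  deltas=[
    {"translation": [0, 0, 0.1], "rot": [0, 0, 0]},
    {"translation": [0, 0, 0.2], "rot": [0, 0, 0]},
    {"translation": [0, 0, 0.2], "rot": [0, 0, 0]},
  ],
)

```text
clock: 20.85
eef_pos: [559.1, -52.8, 282.9]
tcp_rot: [-3.142, 0.0, 0.175]
contact_force: [-0.1, -0.4, -2.3]
opening: 0.226
```

step_arm(
  deltas=[
    {"translation": [0, 0, 0.15], "rot": [0, 0, 0]},
    {"translation": [0, 0, 0.3], "rot": [0, 0, 0]},
    {"translation": [0, 0, 0.45], "rot": [0, 0, 0]},
    {"translation": [0, 0, 0.6], "rot": [0, 0, 0]},
    {"translation": [0, 0, 0.75], "rot": [0, 0, 0]},
    {"translation": [0, 0, 0.9], "rot": [0, 0, 0]},
    {"translation": [0, 0, 1.05], "rot": [0, 0, 0]},
    {"translation": [0, 0, 1.15], "rot": [0, 0, 0]},
  ],
)

```text
clock: 21.85
eef_pos: [559.1, -52.8, 271.4]
tcp_rot: [-3.142, 0.0, 0.175]
contact_force: [-0.3, 0.1, -1.0]
opening: 0.226
```

step_arm(
  deltas=[
    {"translation": [0, 0, 0.05], "rot": [0, 0, 0]},
    {"translation": [0, 0, 0.1], "rot": [0, 0, 0]},
  ],
)

```text
clock: 22.1
eef_pos: [559.1, -52.8, 270.5]
tcp_rot: [3.142, -0.0, 0.175]
contact_force: [-0.9, -0.7, -0.8]
opening: 0.224
```

step_arm(
  deltas=[
    {"translation": [0, 0, 0.04], "rot": [0, 0, 0]},
    {"translation": [0, 0, 0.04], "rot": [0, 0, 0]},
  ],
)

```text
clock: 22.35
eef_pos: [559.1, -52.8, 270.2]
tcp_rot: [3.142, -0.0, 0.175]
contact_force: [-1.6, 1.1, 0.3]
opening: 0.23
```

step_arm(
  deltas=[
    {"translation": [0, 0, 0.03], "rot": [0, 0, 0]},
    {"translation": [0, 0, 0.03], "rot": [0, 0, 0]},
  ],
)

```text
clock: 22.6
eef_pos: [559.2, -52.8, 270.2]
tcp_rot: [3.142, -0.0, 0.175]
contact_force: [-3.3, -0.3, 4.6]
opening: 0.227
```

step_arm(
  deltas=[
    {"translation": [0, 0, 0.03], "rot": [0, 0, 0]},
    {"translation": [0, 0, 0.03], "rot": [0, 0, 0]},
  ],
)

```text
clock: 22.85
eef_pos: [559.3, -52.8, 270.2]
tcp_rot: [3.141, -0.001, 0.175]
contact_force: [-2.9, -0.7, 7.9]
opening: 0.227
```

step_arm(
  deltas=[
    {"translation": [0, 0, -0.3], "rot": [0, 0, 0]},
    {"translation": [0, 0, -1.0], "rot": [0, 0, 0]},
    {"translation": [0, 0, -2.0], "rot": [0, 0, 0]},
    {"translation": [0, 0, -3.0], "rot": [0, 0, 0]},
    {"translation": [0, 0, -3.65], "rot": [0, 0, 0]},
    {"translation": [0, 0, -3.65], "rot": [0, 0, 0]},
  ],
)

```text
clock: 23.6
eef_pos: [559.3, -52.8, 306.8]
tcp_rot: [3.141, -0.001, 0.175]
contact_force: [-0.4, -0.1, -1.0]
opening: 0.226
```

```bash
python3 plan.py 539.4,297.6,306,10
```

```text
cmd [ 5.59102e+02 -5.28000e+01  3.06001e+02  1.75000e-01]
meas [559.31 -52.81 306.75] [ 3.1413e+00 -1.3000e-03  1.7480e-01] F [-0.35 -0.14 -1.  ] open 0.2259 t 23.6
translation [4.154, -34.849, 0.0] rot [0, 0, np.float64(0.0)] dist 351.0
```

step_arm(
  deltas=[
    {"translation": [0.45, -4.0, 0], "rot": [0, 0, 0]},
    {"translation": [1.1, -9.5, 0], "rot": [0, 0, 0]},
    {"translation": [1.8, -15.5, 0], "rot": [0, 0, 0]},
    {"translation": [2.5, -21.5, 0], "rot": [0, 0, 0]},
    {"translation": [3.2, -27.5, 0], "rot": [0, 0, 0]},
    {"translation": [3.8, -32.0, 0], "rot": [0, 0, 0]},
    {"translation": [4.05, -34.0, 0], "rot": [0, 0, 0]},
    {"translation": [4.154, -34.849, 0], "rot": [0, 0, 0]},
  ],
)

```text
clock: 24.6
eef_pos: [539.2, 298.1, 305.6]
tcp_rot: [3.141, 0.001, 0.176]
contact_force: [-0.1, -0.3, -1.6]
opening: 0.225
```

step_arm(
  deltas=[
    {"translation": [0, 0, 0], "rot": [0, 0, 0]},
    {"translation": [0, 0, 0], "rot": [0, 0, 0]},
    {"translation": [0, 0, 1], "rot": [0, 0, 0]},
    {"translation": [0, 0, 2], "rot": [0, 0, 0]},
    {"translation": [0, 0, 3], "rot": [0, 0, 0]},
    {"translation": [0, 0, 3.6], "rot": [0, 0, 0]},
    {"translation": [0, 0, 3.7], "rot": [0, 0, 0]},
  ],
)

```text
clock: 25.48
eef_pos: [539.2, 297.6, 268.3]
tcp_rot: [3.141, 0.001, 0.175]
contact_force: [0.1, 0.1, -1.1]
opening: 0.226
```

step_arm(
  deltas=[
    {"translation": [0, 0, 0.1], "rot": [0, 0, 0]},
    {"translation": [0, 0, 0.2], "rot": [0, 0, 0]},
    {"translation": [0, 0, 0.3], "rot": [0, 0, 0]},
    {"translation": [0, 0, 0.3], "rot": [0, 0, 0]},
  ],
)

```text
clock: 25.98
eef_pos: [539.4, 297.6, 266.1]
tcp_rot: [-3.142, -0.0, 0.175]
contact_force: [0.2, -1.1, -1.4]
opening: 0.225
```

step_arm(
  deltas=[
    {"translation": [0, 0, 0.1], "rot": [0, 0, 0]},
    {"translation": [0, 0, 0.2], "rot": [0, 0, 0]},
    {"translation": [0, 0, 0.2], "rot": [0, 0, 0]},
  ],
)

```text
clock: 26.35
eef_pos: [539.4, 297.6, 263.9]
tcp_rot: [3.142, 0.0, 0.175]
contact_force: [0.5, -0.4, -0.7]
opening: 0.227
```

step_arm(
  deltas=[
    {"translation": [0, 0, 0.2], "rot": [0, 0, 0]},
    {"translation": [0, 0, 0.4], "rot": [0, 0, 0]},
    {"translation": [0, 0, 0.4], "rot": [0, 0, 0]},
  ],
)

```text
clock: 26.72
eef_pos: [539.3, 297.5, 259.7]
tcp_rot: [3.141, 0.0, 0.175]
contact_force: [0.1, -0.3, -2.0]
opening: 0.224
```

step_arm(
  deltas=[
    {"translation": [0, 0, 0.3], "rot": [0, 0, 0]},
    {"translation": [0, 0, 0.6], "rot": [0, 0, 0]},
    {"translation": [0, 0, 0.9], "rot": [0, 0, 0]},
    {"translation": [0, 0, 1.2], "rot": [0, 0, 0]},
    {"translation": [0, 0, 1.5], "rot": [0, 0, 0]},
    {"translation": [0, 0, 1.8], "rot": [0, 0, 0]},
    {"translation": [0, 0, 2.1], "rot": [0, 0, 0]},
    {"translation": [0, 0, 2.2], "rot": [0, 0, 0]},
  ],
)

```text
clock: 27.72
eef_pos: [539.3, 297.6, 237.7]
tcp_rot: [3.142, 0.0, 0.175]
contact_force: [0.3, -0.6, -1.0]
opening: 0.224
```

step_arm(
  deltas=[
    {"translation": [0, 0, 0.07], "rot": [0, 0, 0]},
    {"translation": [0, 0, 0.13], "rot": [0, 0, 0]},
    {"translation": [0, 0, 0.18], "rot": [0, 0, 0]},
    {"translation": [0, 0, 0.18], "rot": [0, 0, 0]},
  ],
)

```text
clock: 28.22
eef_pos: [539.4, 297.6, 236.3]
tcp_rot: [-3.142, -0.0, 0.175]
contact_force: [-0.6, 0.6, -1.3]
opening: 0.225
```

step_arm(
  deltas=[
    {"translation": [0, 0, 0.03], "rot": [0, 0, 0]},
    {"translation": [0, 0, 0.03], "rot": [0, 0, 0]},
  ],
)

```text
clock: 28.48
eef_pos: [539.4, 297.6, 236.2]
tcp_rot: [-3.142, -0.0, 0.175]
contact_force: [-1.4, -0.5, 3.9]
opening: 0.225
```

step_arm(
  deltas=[
    {"translation": [0, 0, 0], "rot": [0, 0, 0]},
    {"translation": [0, 0, 0], "rot": [0, 0, 0]},
    {"translation": [0, 0, 0], "rot": [0, 0, 0]},
    {"translation": [0, 0, 0], "rot": [0, 0, 0]},
    {"translation": [0, 0, 0], "rot": [0, 0, 0]},
    {"translation": [0, 0, 0], "rot": [0, 0, 0]},
  ],
  grip=0,
)

```text
clock: 29.22
eef_pos: [539.4, 297.6, 235.9]
tcp_rot: [3.142, -0.0, 0.175]
contact_force: [0.6, 0.0, -0.6]
opening: 0.999
```

step_arm(
  deltas=[
    {"translation": [0, 0, -1], "rot": [0, 0, 0]},
    {"translation": [0, 0, -4], "rot": [0, 0, 0]},
    {"translation": [0, 0, -8], "rot": [0, 0, 0]},
    {"translation": [0, 0, -10.41], "rot": [0, 0, 0]},
    {"translation": [0, 0, -10.41], "rot": [0, 0, 0]},
  ],
)

```text
clock: 29.85
eef_pos: [540.0, 297.9, 342.8]
tcp_rot: [-3.14, -0.004, 0.175]
contact_force: [-0.1, -0.7, 0.9]
opening: 0.998
```

```bash
python3 - <<'E'
import json
c=json.load(open("cmd.json")); c[2]=340.0; json.dump(c,open("cmd.json","w"))
from h import *
im,M,W=load("side")
cv2.imwrite("pics/s6.png",cv2.resize(im[180:310,270:390],None,fx=4.5,fy=4.5,interpolation=cv2.INTER_CUBIC)[:,:,::-1])
E
python3 plan.py
```

```text
cmd [5.39403e+02 2.97603e+02 3.40000e+02 1.75000e-01]
meas [539.51 297.68 341.1 ] [-3.1409e+00 -2.0000e-03  1.7480e-01] F [-0.18 -0.37 -0.37] open 0.9994 t 29.9
```

View pics/s6.png

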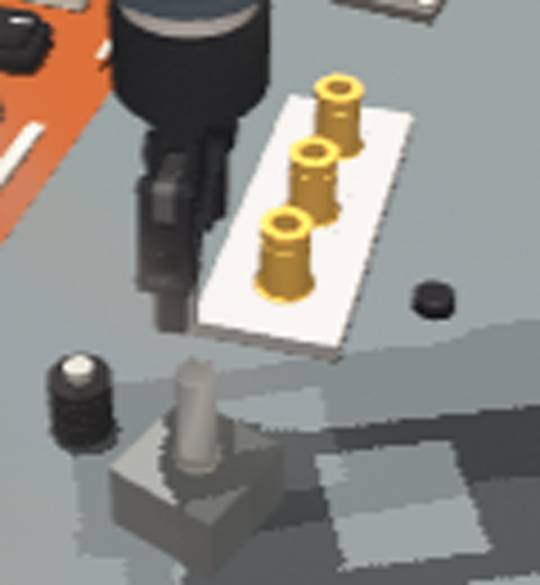

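```bash
python3 plan.py 554.0,27.0,290,93.7
```

```text
cmd [5.39403e+02 2.97603e+02 3.40000e+02 1.75000e-01]
meas [539.51 297.68 341.1 ] [-3.1409e+00 -2.0000e-03  1.7480e-01] F [-0.18 -0.37 -0.37] open 0.9994 t 29.9
translation [-3.269, 26.902, 5.0] rot [0, 0, np.float64(-1.461)] dist 275.6
```

step_arm(
  deltas=[
    {"translation": [-0.4, 3.2, 0], "rot": [0, 0, -0.17]},
    {"translation": [-0.8, 6.8, 0.5], "rot": [0, 0, -0.34]},
    {"translation": [-1.3, 11, 1.5], "rot": [0, 0, -0.51]},
    {"translation": [-1.8, 15, 2.5], "rot": [0, 0, -0.68]},
    {"translation": [-2.3, 19, 3.5], "rot": [0, 0, -0.85]},
    {"translation": [-2.8, 23, 4.5], "rot": [0, 0, -1.02]},
    {"translation": [-3.1, 25.7, 5], "rot": [0, 0, -1.19]},
    {"translation": [-3.269, 26.902, 5], "rot": [0, 0, -1.32]},
  ],
  grip=80,
)

```text
clock: 30.9
eef_pos: [553.2, 25.4, 288.2]
tcp_rot: [-3.138, 0.001, 1.498]
contact_force: [0.5, 0.4, -0.1]
opening: 0.687
```

step_arm(
  deltas=[
    {"translation": [0, 0, 0], "rot": [0, 0, -0.141]},
    {"translation": [0, 0, 0], "rot": [0, 0, -0.141]},
    {"translation": [0, 0, 0], "rot": [0, 0, -0.141]},
    {"translation": [0, 0, 0], "rot": [0, 0, -0.141]},
  ],
)

```text
clock: 31.4
eef_pos: [553.9, 27.2, 289.8]
tcp_rot: [-3.141, -0.0, 1.634]
contact_force: [-0.3, -0.3, -0.8]
opening: 0.688
```

```bash
python3 plan.py 554,27,200,93.7; python3 - <<'E'
from h import *
im,M,W=load("side")
cv2.imwrite("pics/s7.png",cv2.resize(im[160:270,280:390],None,fx=5,fy=5,interpolation=cv2.INTER_CUBIC)[:,:,::-1])
E
```

```text
cmd [553.996  26.998 290.      1.636]
meas [553.89  27.22 289.77] [-3.1412 -0.      1.6344] F [-0.27 -0.31 -0.83] open 0.688 t 31.4
translation [0.0, 0.0, 9.0] rot [0, 0, np.float64(0.0)] dist 90.0
```

View pics/s7.png

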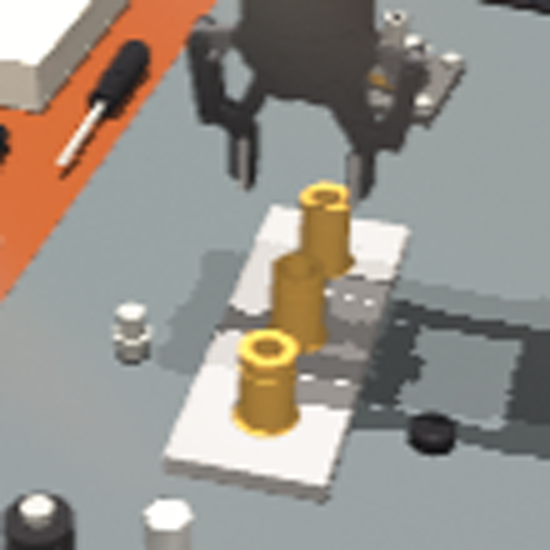

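step_arm(
  deltas=[
    {"translation": [0, 0, 2], "rot": [0, 0, 0]},
    {"translation": [0, 0, 4.5], "rot": [0, 0, 0]},
    {"translation": [0, 0, 6.5], "rot": [0, 0, 0]},
    {"translation": [0, 0, 8], "rot": [0, 0, 0]},
    {"translation": [0, 0, 9], "rot": [0, 0, 0]},
    {"translation": [0, 0, 9], "rot": [0, 0, 0]},
    {"translation": [0, 0, 9], "rot": [0, 0, 0]},
  ],
)

```text
clock: 32.33
eef_pos: [554.3, 27.0, 200.5]
tcp_rot: [3.141, 0.0, 1.636]
contact_force: [-0.1, -0.4, 0.3]
opening: 0.684
```

step_arm(
  deltas=[
    {"translation": [0, 0, 0], "rot": [0, 0, 0]},
    {"translation": [0, 0, 0], "rot": [0, 0, 0]},
    {"translation": [0, 0, 0], "rot": [0, 0, 0]},
    {"translation": [0, 0, 0], "rot": [0, 0, 0]},
    {"translation": [0, 0, 0], "rot": [0, 0, 0]},
    {"translation": [0, 0, 0], "rot": [0, 0, 0]},
  ],
  grip=255,
  squeeze=50,
)

```text
clock: 33.08
eef_pos: [554.3, 27.0, 200.8]
tcp_rot: [3.141, -0.0, 1.636]
contact_force: [-1.9, 0.2, 5.2]
opening: 0.384
```

step_arm(
  deltas=[
    {"translation": [0, 0, -0.3], "rot": [0, 0, 0]},
    {"translation": [0, 0, -1], "rot": [0, 0, 0]},
    {"translation": [0, 0, -3], "rot": [0, 0, 0]},
    {"translation": [0, 0, -5.5], "rot": [0, 0, 0]},
    {"translation": [0, 0, -7], "rot": [0, 0, 0]},
    {"translation": [0, 0, -7.5], "rot": [0, 0, 0]},
    {"translation": [0, 0, -7.5], "rot": [0, 0, 0]},
  ],
)

```text
clock: 33.95
eef_pos: [553.9, 27.0, 274.9]
tcp_rot: [-3.142, -0.0, 1.636]
contact_force: [0.1, 0.1, -3.7]
opening: 0.391
```

```bash
python3 - <<'E'
import json
c=json.load(open("cmd.json")); c[2]=275.0; json.dump(c,open("cmd.json","w"))
from h import *
im,M,W=load("side")
r0,c0=158,340; u=up(im,r0,190,c0,378); cv2.imwrite("pics/sl8.png",cv2.resize(u,None,fx=2,fy=2)[:,:,::-1])
for P in [(575.8,-306.2),(575.8,-307.5),(576.6,-306.2)]:
    q=proj(M,W,[[*P,64],[*P,34],[*P,12]]); print(P,((q-[c0,r0]+.5)*16).round(0).tolist())
im,M,W=load("top")
r0,c0=196,400; u=up(im,r0,242,c0,450); cv2.imwrite("pics/tl8.png",cv2.resize(u,None,fx=1.6,fy=1.6)[:,:,::-1])
for P in [(575.8,-306.2)]:
    q=proj(M,W,[[*P,64],[*P,34],[*P,12]]); print(P,((q-[c0,r0]+.5)*12.8).round(0).tolist())
E
python3 plan.py
```

```text
(575.8, -306.2) [[312.0, 89.0], [304.0, 198.0], [299.0, 277.0]]
(575.8, -307.5) [[313.0, 86.0], [306.0, 196.0], [300.0, 275.0]]
(576.6, -306.2) [[308.0, 88.0], [301.0, 198.0], [296.0, 277.0]]
(575.8, -306.2) [[357.0, 259.0], [325.0, 278.0], [303.0, 291.0]]
cmd [553.996  26.998 275.      1.636]
meas [553.65  26.98 274.26] [-3.1403e+00 -1.0000e-04  1.6358e+00] F [ 0.66 -0.56 -2.98] open 0.3841 t 34.05
```

View pics/sl8.png

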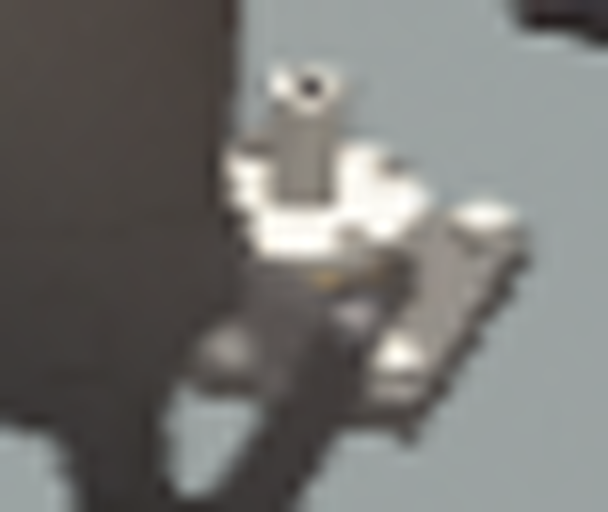

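View pics/tl8.png

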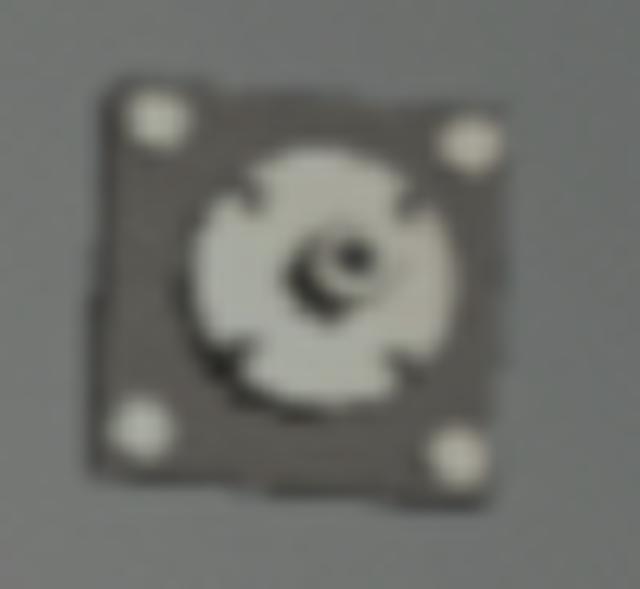

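```bash
python3 plan.py 576.2,-306.7,275,93.7
```

```text
cmd [553.996  26.998 275.      1.636]
meas [553.65  26.98 274.26] [-3.1403e+00 -1.0000e-04  1.6358e+00] F [ 0.66 -0.56 -2.98] open 0.3841 t 34.05
translation [-33.444, 0.048, 0.0] rot [0, 0, np.float64(0.0)] dist 334.4
```

step_arm(
  deltas=[
    {"translation": [-4, 0.006, 0], "rot": [0, 0, 0]},
    {"translation": [-9.5, 0.014, 0], "rot": [0, 0, 0]},
    {"translation": [-15.5, 0.022, 0], "rot": [0, 0, 0]},
    {"translation": [-21.5, 0.031, 0], "rot": [0, 0, 0]},
    {"translation": [-27, 0.039, 0], "rot": [0, 0, 0]},
    {"translation": [-31, 0.045, 0], "rot": [0, 0, 0]},
    {"translation": [-33, 0.048, 0], "rot": [0, 0, 0]},
    {"translation": [-33.444, 0.048, 0], "rot": [0, 0, 0]},
  ],
)

```text
clock: 35.05
eef_pos: [576.0, -307.2, 274.2]
tcp_rot: [-3.141, -0.001, 1.635]
contact_force: [-0.3, -0.1, -4.0]
opening: 0.387
```

step_arm(
  deltas=[
    {"translation": [0, 0, 0], "rot": [0, 0, 0]},
    {"translation": [0, 0, 0.4], "rot": [0, 0, 0]},
    {"translation": [0, 0, 0.8], "rot": [0, 0, 0]},
    {"translation": [0, 0, 0.8], "rot": [0, 0, 0]},
  ],
)

```text
clock: 35.55
eef_pos: [576.1, -306.0, 266.5]
tcp_rot: [-3.141, -0.001, 1.636]
contact_force: [1.4, -0.5, -3.4]
opening: 0.385
```

```bash
python3 plan.py; python3 - <<'E'
from h import *
im,M,W=load("side")
r0,c0=135,330; u=up(im,r0,195,c0,390); cv2.imwrite("pics/sl9.png",u[:,:,::-1])
q=proj(M,W,[[576.2,-306.7,76],[576.2,-306.7,64],[576.2,-306.7,34]]); print(((q-[c0,r0]+.5)*8).round(0).tolist())
im,M,W=load("top")
r0,c0=180,390; u=up(im,r0,250,c0,470); cv2.imwrite("pics/tl9.png",u[:,:,::-1])
E
```

```text
cmd [ 576.2   -306.705  275.       1.636]
meas [ 576.12 -306.03  266.5 ] [-3.1408e+00 -6.0000e-04  1.6365e+00] F [ 1.36 -0.51 -3.36] open 0.385 t 35.55
[[237.0, 205.0], [235.0, 228.0], [232.0, 283.0]]
```

View pics/sl9.png

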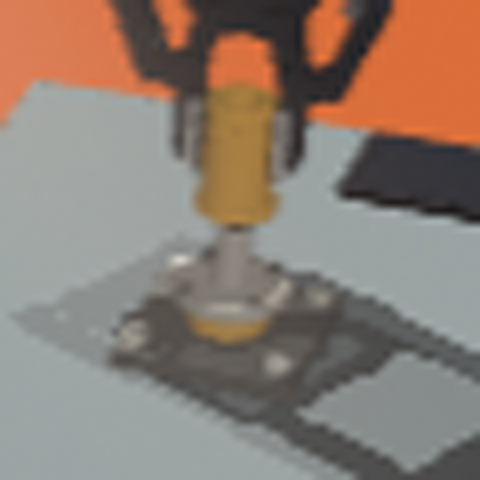

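View pics/tl9.png

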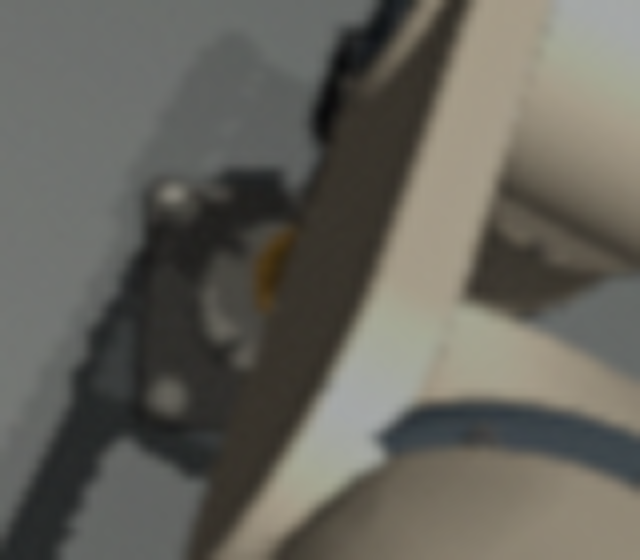

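step_arm(
  deltas=[
    {"translation": [0, 0, 0.3], "rot": [0, 0, 0]},
    {"translation": [0, 0, 0.6], "rot": [0, 0, 0]},
    {"translation": [0, 0, 0.9], "rot": [0, 0, 0]},
    {"translation": [0, 0, 1.0], "rot": [0, 0, 0]},
    {"translation": [0, 0, 1.0], "rot": [0, 0, 0]},
  ],
)

```text
clock: 36.28
eef_pos: [576.2, -306.7, 256.9]
tcp_rot: [-3.141, -0.0, 1.636]
contact_force: [-0.5, 0.6, -2.5]
opening: 0.389
```

step_arm(
  deltas=[
    {"translation": [0, 0, 0.07], "rot": [0, 0, 0]},
    {"translation": [0, 0, 0.13], "rot": [0, 0, 0]},
    {"translation": [0, 0, 0.13], "rot": [0, 0, 0]},
  ],
)

```text
clock: 36.65
eef_pos: [576.2, -306.7, 255.7]
tcp_rot: [3.142, -0.0, 1.636]
contact_force: [0.9, 0.2, -2.6]
opening: 0.383
```

step_arm(
  deltas=[
    {"translation": [0, 0, 0.05], "rot": [0, 0, 0]},
    {"translation": [0, 0, 0.05], "rot": [0, 0, 0]},
  ],
)

```text
clock: 36.9
eef_pos: [576.2, -306.7, 255.2]
tcp_rot: [-3.142, -0.0, 1.636]
contact_force: [-0.0, 0.3, -3.4]
opening: 0.386
```

step_arm(
  deltas=[
    {"translation": [0, 0, 0.05], "rot": [0, 0, 0]},
    {"translation": [0, 0, 0.05], "rot": [0, 0, 0]},
  ],
)

```text
clock: 37.15
eef_pos: [576.2, -306.7, 254.6]
tcp_rot: [-3.141, -0.0, 1.636]
contact_force: [0.5, 0.1, -3.1]
opening: 0.388
```

step_arm(
  deltas=[
    {"translation": [0, 0, 0.05], "rot": [0, 0, 0]},
    {"translation": [0, 0, 0.05], "rot": [0, 0, 0]},
  ],
)

```text
clock: 37.4
eef_pos: [576.2, -306.7, 254.2]
tcp_rot: [-3.142, -0.0, 1.636]
contact_force: [-0.1, -0.1, -3.8]
opening: 0.385
```

step_arm(
  deltas=[
    {"translation": [0, 0, 0.05], "rot": [0, 0, 0]},
    {"translation": [0, 0, 0.05], "rot": [0, 0, 0]},
  ],
)

```text
clock: 37.65
eef_pos: [576.2, -306.7, 253.7]
tcp_rot: [-3.142, -0.0, 1.636]
contact_force: [0.3, -0.3, -3.8]
opening: 0.39
```

step_arm(
  deltas=[
    {"translation": [0, 0, 0.1], "rot": [0, 0, 0]},
    {"translation": [0, 0, 0.2], "rot": [0, 0, 0]},
    {"translation": [0, 0, 0.2], "rot": [0, 0, 0]},
  ],
)

```text
clock: 38.02
eef_pos: [576.2, -306.7, 251.6]
tcp_rot: [-3.141, -0.0, 1.636]
contact_force: [-0.2, 0.5, -2.9]
opening: 0.384
```

step_arm(
  deltas=[
    {"translation": [0, 0, 0.15], "rot": [0, 0, 0]},
    {"translation": [0, 0, 0.3], "rot": [0, 0, 0]},
    {"translation": [0, 0, 0.45], "rot": [0, 0, 0]},
    {"translation": [0, 0, 0.6], "rot": [0, 0, 0]},
  ],
)

```text
clock: 38.52
eef_pos: [576.2, -306.7, 245.6]
tcp_rot: [-3.142, -0.0, 1.636]
contact_force: [-0.1, 1.4, -2.6]
opening: 0.384
```

step_arm(
  deltas=[
    {"translation": [0, 0, 0.2], "rot": [0, 0, 0]},
    {"translation": [0, 0, 0.4], "rot": [0, 0, 0]},
    {"translation": [0, 0, 0.6], "rot": [0, 0, 0]},
    {"translation": [0, 0, 0.8], "rot": [0, 0, 0]},
    {"translation": [0, 0, 1.0], "rot": [0, 0, 0]},
    {"translation": [0, 0, 1.2], "rot": [0, 0, 0]},
    {"translation": [0, 0, 1.4], "rot": [0, 0, 0]},
    {"translation": [0, 0, 1.5], "rot": [0, 0, 0]},
  ],
)

```text
clock: 39.52
eef_pos: [576.2, -306.7, 230.5]
tcp_rot: [-3.141, -0.0, 1.636]
contact_force: [-1.9, 0.8, -1.7]
opening: 0.387
```

step_arm(
  deltas=[
    {"translation": [0, 0, 0.1], "rot": [0, 0, 0]},
    {"translation": [0, 0, 0.2], "rot": [0, 0, 0]},
    {"translation": [0, 0, 0.3], "rot": [0, 0, 0]},
    {"translation": [0, 0, 0.35], "rot": [0, 0, 0]},
    {"translation": [0, 0, 0.35], "rot": [0, 0, 0]},
  ],
)

```text
clock: 40.15
eef_pos: [576.2, -306.7, 227.1]
tcp_rot: [-3.141, -0.0, 1.636]
contact_force: [-1.2, 1.5, -2.7]
opening: 0.387
```

step_arm(
  deltas=[
    {"translation": [0, 0, 0.05], "rot": [0, 0, 0]},
    {"translation": [0, 0, 0.08], "rot": [0, 0, 0]},
    {"translation": [0, 0, 0.08], "rot": [0, 0, 0]},
  ],
)

```text
clock: 40.52
eef_pos: [576.2, -306.7, 226.4]
tcp_rot: [-3.141, -0.0, 1.636]
contact_force: [-1.0, 0.8, -2.1]
opening: 0.391
```

step_arm(
  deltas=[
    {"translation": [0, 0, 0.04], "rot": [0, 0, 0]},
    {"translation": [0, 0, 0.04], "rot": [0, 0, 0]},
  ],
)

```text
clock: 40.78
eef_pos: [576.2, -306.7, 226.0]
tcp_rot: [-3.141, -0.0, 1.636]
contact_force: [-2.3, 0.7, -2.7]
opening: 0.39
```

step_arm(
  deltas=[
    {"translation": [0, 0, 0.04], "rot": [0, 0, 0]},
    {"translation": [0, 0, 0.04], "rot": [0, 0, 0]},
  ],
)

```text
clock: 41.02
eef_pos: [576.2, -306.7, 225.9]
tcp_rot: [-3.142, -0.0, 1.636]
contact_force: [-3.9, 1.6, 2.5]
opening: 0.388
```

step_arm(
  deltas=[
    {"translation": [0, 0, 0.03], "rot": [0, 0, 0]},
    {"translation": [0, 0, 0.03], "rot": [0, 0, 0]},
  ],
)

```text
clock: 41.28
eef_pos: [576.2, -306.7, 225.8]
tcp_rot: [-3.142, 0.0, 1.636]
contact_force: [-3.8, 3.4, 6.4]
opening: 0.388
```

step_arm(
  deltas=[
    {"translation": [0, 0, 0], "rot": [0, 0, 0]},
    {"translation": [0, 0, 0], "rot": [0, 0, 0]},
    {"translation": [0, 0, 0], "rot": [0, 0, 0]},
    {"translation": [0, 0, 0], "rot": [0, 0, 0]},
    {"translation": [0, 0, 0], "rot": [0, 0, 0]},
  ],
  grip=60,
)

```text
clock: 41.9
eef_pos: [576.2, -306.7, 225.3]
tcp_rot: [3.142, 0.0, 1.636]
contact_force: [0.8, 0.2, -0.5]
opening: 0.762
```

step_arm(
  deltas=[
    {"translation": [0, 0, -1], "rot": [0, 0, 0]},
    {"translation": [0, 0, -4], "rot": [0, 0, 0]},
    {"translation": [0, 0, -8], "rot": [0, 0, 0]},
    {"translation": [0, 0, -12], "rot": [0, 0, 0]},
    {"translation": [0, 0, -16], "rot": [0, 0, 0]},
    {"translation": [0, 0, -18], "rot": [0, 0, 0]},
    {"translation": [0, 0, -18], "rot": [0, 0, 0]},
  ],
)

```text
clock: 42.78
eef_pos: [576.4, -306.8, 406.7]
tcp_rot: [3.139, 0.001, 1.636]
contact_force: [-1.4, -0.5, -1.7]
opening: 0.767
```

step_arm(
  deltas=[
    {"translation": [0, 5, 0], "rot": [0, 0, 0]},
    {"translation": [0, 10, 0], "rot": [0, 0, 0]},
    {"translation": [0, 15, 0], "rot": [0, 0, 0]},
    {"translation": [0, 20, 0], "rot": [0, 0, 0]},
    {"translation": [0, 20, 0], "rot": [0, 0, 0]},
  ],
)

```text
clock: 43.4
eef_pos: [778.1, -292.5, 400.5]
tcp_rot: [-3.138, -0.002, 1.638]
contact_force: [-0.7, -0.7, -0.2]
opening: 0.764
```

```bash
python3 - <<'E'
from h import *
im,M,W=load("side")
cv2.imwrite("pics/s10.png",cv2.resize(im[140:310,260:400],None,fx=3.5,fy=3.5,interpolation=cv2.INTER_CUBIC)[:,:,::-1])
cv2.imwrite("pics/s10b.png",cv2.resize(im[140:200,320:400],None,fx=8,fy=8,interpolation=cv2.INTER_CUBIC)[:,:,::-1])
for n,P in (("line top",[576.2,-306.7,90]),("line bottom",[576.2,-306.7,34])):
    print(n,((proj(M,W,[P])[0]-[320,140]+.5)*8).round(0))
im,M,W=load("top")
cv2.imwrite("pics/t10.png",cv2.resize(im[150:300,180:480],None,fx=2.6,fy=2.6,interpolation=cv2.INTER_CUBIC)[:,:,::-1])
s=readout.sense();print(s["clock"],s["contact_force"])
E
```

```text
line top [319. 139.]
line bottom [312. 243.]
43.5 [-0.52298233  0.18860314  0.10166676]
```

View pics/s10.png

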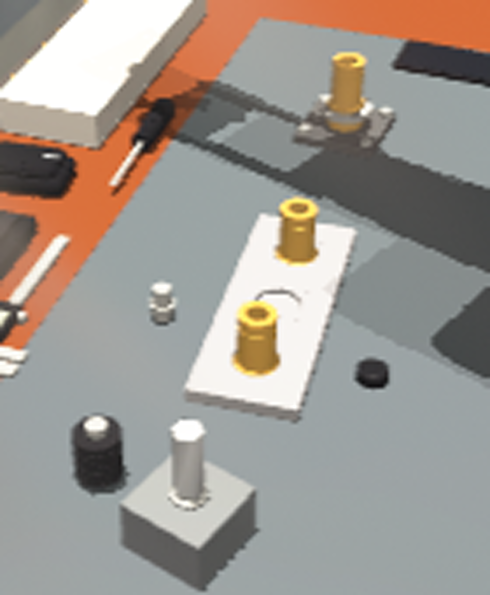

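View pics/s10b.png

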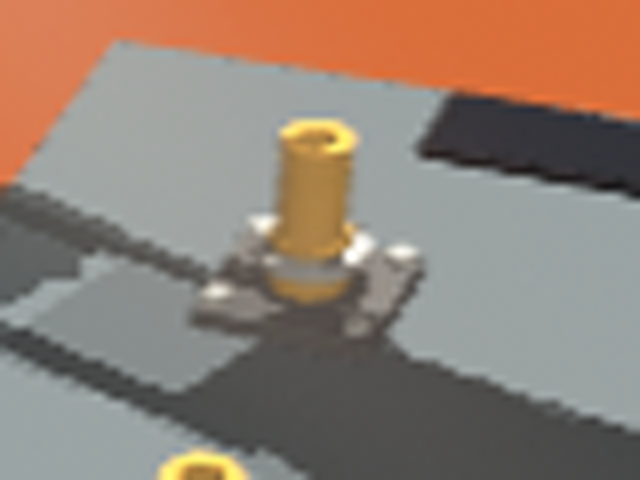

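View pics/t10.png

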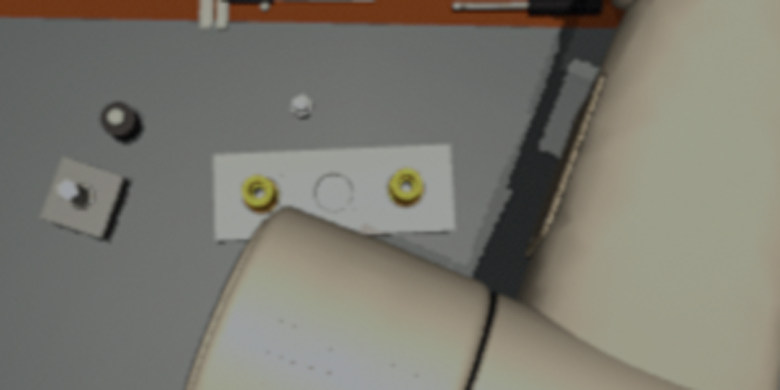

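```bash
python3 -c "
from rig import ticket
print(ticket.sign_off())"
```

```text
the job is handed in; nothing more can be done
None
```

The job is done and handed in at about 43.5 s, with the sound sleeve, which was in the middle nest, fitted on the line. I gauged the three sleeves from left to right:
- **Nest 1:** the pin stopped on the shoulder 16 mm down, at about 8 N, so this sleeve is bad.
- **Nest 2:** the pin went fully home to its collar, at about 6 N, so this sleeve is sound.
- **Nest 3:** the pin stopped on the shoulder 16 mm down, at about 9 N, so this sleeve is bad.

I then put the gauge back in its stand. Its collar met the stand's top at the same height it started from. The sound sleeve went over the spigot without catching and touched the flange at the expected height, at about 10 N.

In the last pictures the sleeve stands upright on the flange, its top within about 1 mm of where I expected it. The bad sleeves stand in nests 1 and 3, and the gauge is upright in its stand. The bystanders in view look unmoved; in the last top view the arm hid the line end and some of the bench, including the dust cap's spot. The gripper is clear and the wrist force is near zero.

No check failed or disagreed. My first descent and grip calls were refused because they lacked the rotation entry, so I sent them again; the arm had not moved.

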